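# Pack the mahjong scoring board

### The arm

A 6-joint arm with a two-finger parallel gripper is mounted at the origin on the work surface. World frame = base frame: x ahead of the robot, y to its left, z up, the work surface at z = 0. Lengths are in m, angles in rad, forces in N, time in s.
With the tool pointing down it reaches from about 0.3 to 0.875 m from the base axis. Payload 6.4 kg.
Tool frame: the origin (TCP) lies on the centre line of the jaws, within the pads' length; the fingertips stand 8 mm ahead of it and the grasp point (between the pads) lies 11 mm behind it; z points along the fingers, y is the line along which they close (so a half turn about z gives the same grasp; the last joint's range is limited). The gripper opens to 85 mm and grips with 20 to 120 N. Pads are 22 mm wide; open, the fingers measure 114 mm over their backs; the gripper's body (76 mm by 85 mm) begins 54 mm behind the grasp point. The pads swing forward as they close: fully open they stand 13 mm farther back than shut.
Start: joints at [0.916, 0.181, 1.607, -0, 1.354, -0.206], TCP at [0.249, 0.518, 0.217] pointing down, gripper open.
Joint ranges: [-2.99, 2.99], [-0.89, 2.07], [0.3, 2.58], [-1.14, 4.28], [0, 2.63], [-3.12, 3.12]. Speed limits (rad/s): [2.57, 2.57, 3.01, 3.14, 3.14, 3.14].

### API

Orientations are given as a unit quaternion [w, x, y, z].
In Python, from bench import ctrl gives the robot as it stands.
- The arm moves only by the shell command python3 -m handwheel 'ROWS' [OPENING]. ROWS is JSON, a list that holds one entry, the list of rows, each a list of 4 numbers: the shift along the tool's x, y, z each as a share of 20 cm, from -1 to 1, then the turn about the tool's z as a share of 1.5 rad, from -1 to 1. In form: [[[x, y, z, twist], ...]]. A call has 1 to 10 rows; each row is the pose to reach, as a shift and turn from the pose commanded when the call began, along the tool's axes at that moment; what a row does not reach only later rows make up. A row lasts 1/8 s, in which the tool goes at most 62.5 mm and 10.7 degrees, less where a joint would pass 70% of its speed; a pose out of reach is approached as far as the arm can. A call with a number of a shift or a turn outside -1 to 1 is refused whole. A call with a gripper value outside its range is refused whole. OPENING is the finger opening in mm, from 0 to 85.4, set as the call begins (- or left out, the last holds). The fingers move at their own pace and stop on an object; the grip force is fixed at half the most. Time passes only in rows, so rows that repeat a pose let the fingers close. It gives the time, the measured TCP pose, the force, the opening and the grip force at its end, in the units of the state.
- ctrl.get_obs(): the state, without advancing time (a new reading comes with each control period).
- ctrl.camera(name): name is "scene" or "top" or "wrist"; returns a dict with "color" (420x560x3 uint8, red, green, blue), "range_z" (420x560 float32, m along the optical axis (not along the pixel's ray), 0 where there is no reading), "K" (3x3 intrinsics, pixels), "pose" (4x4, takes a point from camera to world coordinates); the wrist camera has in their place "T_tool_cam" (4x4, takes a point from camera to tool coordinates, whose origin is the TCP and whose axes are the flange's). Camera axes: x right, y down, z forward; pixel columns grow to the right and rows downward; lengths in m; the calibration is good to about 2 mm. A picture is of the moment at which its call begins: read the wrist's pose just before it.
- ctrl.hand_in(): hands the job in; it is judged then, once.
The state is a dict: "time_s": time; "q": joint angles; "dq": joint speeds; "joint_efforts": joint torques, N m; "eef_pos": TCP position; "eef_rot": TCP orientation; "wrist_force": force on the tool from outside, world axes, zero at the start; "torque": the same for the moment, N m; "opening": opening from 0.0 (shut) to 1.0 (fully open); "grasp_force": force on a finger pad.
Only numpy, scipy, OpenCV 4.12 (cv2) and the standard library are available. Lean on these libraries where they do the work, as an engineer would, in place of code of your own. Each camera call takes 0.05 s, during which the arm holds its last target. There are 200 camera calls.

### The job

Pack the scoring board after the game: swing the brass latch open, drop the big wind die right down into its square pocket and swing the latch fully shut over it. Lay every bone chip that is out on the table flat in the bay of its own colour and push it home there, one long edge flush against the side fence and one end flush against the end stop. Do not move the ashtray, the glasses case, the nail clippers or the tea cup.

Things in the scene. Friction and masses are not known exactly. Their poses are not given: they have to be found in the camera images.
- board: wooden scoring board fixed to the table, base plate 230 x 190 mm (its x, y), 8 thick; origin on the underside at mid-length, 90 mm from its -y edge; z up, x roughly away from the robot. Quarters: red bay far +y, green bay far -y, blue bay near +y, die pocket with latch near -y. Bay walls rise 9 mm above the plate
- chip_red: loose bone-coloured flat scoring chip with red bands and pips on both faces, 72 x 26 x 10 mm (its x, y, z), origin at its centre, the same either way up and either way round. May be absent (None)
- bay_red (a point): inside floor corner of the bay with the red floor spot and red-topped end stop; axes as the board's. End stop (8 mm thick, 46 along y) on its +x side, side fence (8 mm thick, 98 along x) on its +y side, both 9 mm high; other sides open, floor free for 84 mm in -y and 98 mm in -x. A chip pushed home has its centre at (-36, -13, 5) mm from here
- chip_green: loose bone-coloured flat scoring chip with green bands and pips on both faces, 72 x 26 x 10 mm (its x, y, z), origin at its centre, the same either way up and either way round. May be absent (None)
- bay_green (a point): inside floor corner of the bay with the green floor spot and green-topped end stop; axes as the board's. End stop (8 mm thick, 46 along y) on its +x side, side fence (8 mm thick, 98 along x) on its +y side, both 9 mm high; other sides open, floor free for 84 mm in -y and 98 mm in -x. A chip pushed home has its centre at (-36, -13, 5) mm from here
- chip_blue: loose bone-coloured flat scoring chip with blue bands and pips on both faces, 72 x 26 x 10 mm (its x, y, z), origin at its centre, the same either way up and either way round. May be absent (None)
- bay_blue (a point): inside floor corner of the bay with the blue floor spot and blue-topped end stop; axes as the board's. End stop (8 mm thick, 46 along y) on its +x side, side fence (8 mm thick, 98 along x) on its +y side, both 9 mm high; other sides open, floor free for 84 mm in -y and 98 mm in -x. A chip pushed home has its centre at (-36, -13, 5) mm from here
- wind_die: large loose ivory-coloured cube die, 36 mm edge, a red spot on each face, origin at its centre; any face may be up
- pocket (a point): centre of the floor of the square die pocket (40 x 40 mm inside along the board's x and y, 16 mm deep, walls 10 mm thick); axes as the board's. A seated die has its centre 18 mm above this point and stands 20 mm out of the pocket
- latch (a joint): angle of the brass latch bar about its upright pivot, rad: 0 shut (bar points along the board's +x, across the pocket), grows as it swings clockwise seen from above, up to 1.6 fully open (bar points along the board's -y, off the board). It is stiff and stays where it is left. While below about 1.1 it blocks the pocket
- latch_knob (a point): middle of the upright round brass knob on the end of the latch bar: 12 mm across, 22 mm tall (11 above and below this point), 77 mm from the pivot. The bar below it is 14 mm wide, 5 thick, underside 39 mm above the board's base plate
- latch_hinge (a point): pivot axis of the latch, at the bar's underside, 42 mm from the pocket centre along the board's -x
- ashtray: heavy round clear-glass ashtray, 104 mm across, 32 high; origin at the centre of its underside; not part of the job, leave it alone
- glasses_case: tortoiseshell glasses case, 160 x 58 x 34 mm, long along its x; origin at the centre of its underside; not part of the job, leave it alone
- nail_clippers: steel nail clippers, 58 x 12 mm, 12 high, long along x; origin at the centre of its underside; not part of the job, leave it alone
- tea_cup: white tea cup, 68 mm across, 58 high; origin at the centre of its underside; not part of the job, leave it alone
There are look-alikes about, which are no part of the job. Of the things shaped like the wind_die, the ivory one is meant.

How it is judged:
By the outcome, as a careful person would: the job done as asked, in the order asked, and still so for the second after the job is handed in, with the robot touching nothing.
Of chip_red, chip_green, chip_blue only 2 to 3 are there at a start; the rules pass over those that are not, and their reading is None.
At some moment in a run one of chip_red, chip_green, chip_blue may be knocked a few centimetres aside while the robot is not near it.
Once in a run the grip may slacken for a moment while it holds something.
It also fails if it takes over 210 s, if anything falls off the work surface, if the arm or the gripper's body presses on something with over 40 N, if the wrist force passes 120 N, or if a joint passes its speed limit or range.

## Working session

There is one attempt and no reset: what is moved stays moved. The work goes in short steps, Python scripts to look and compute and a shell command to move; the robot and the scene stay as the last step left them, time stands still between calls to the robot, and variables do not carry over. Pictures are saved under pics/ and viewed, at most 17 in all, crops included, and the job is handed in when it is done.

```bash
ls; mkdir -p pics
cat > h.py <<'E'
import numpy as np, cv2
from bench import ctrl
def cam(n,save=None):
    o=ctrl.get_obs(); c=ctrl.camera(n)
    if 'pose' not in c:
        w,x,y,z=o['eef_rot']
        from scipy.spatial.transform import Rotation as R
        T=np.eye(4);T[:3,:3]=R.from_quat([x,y,z,w]).as_matrix();T[:3,3]=o['eef_pos']
        c['pose']=T@c['T_tool_cam']
    if save: cv2.imwrite('pics/'+save,c['color'][:,:,::-1]); np.savez('pics/'+save[:-4],**{k:c[k] for k in('color','range_z','K','pose')})
    return c
def ray(c,uv,z):
    uv=np.atleast_2d(np.array(uv,float)); d=np.c_[uv,np.ones(len(uv))]@np.linalg.inv(c['K']).T@c['pose'][:3,:3].T
    p=c['pose'][:3,3]; return p+d*((z-p[2])/d[:,2])[:,None]
def cloud(c):
    v,u=np.mgrid[:420,:560]; r=c['range_z']
    P=np.stack([u*r,v*r,r],-1)@np.linalg.inv(c['K']).T
    return P@c['pose'][:3,:3].T+c['pose'][:3,3]
def proj(c,P):
    P=np.atleast_2d(P); q=(P-c['pose'][:3,3])@c['pose'][:3,:3]@c['K'].T; return q[:,:2]/q[:,2:]
E
python3 - <<'E'
from h import *
o=ctrl.get_obs();print(o)
for n in('top','scene'):
    c=cam(n,n+'0.png');print(n,c['pose'].round(3),c['K'].round(1))
E
```

```text
pics
{'time_s': 0.0, 'q': array([ 9.15689132e-01,  1.81520569e-01,  1.60800411e+00,  1.32452241e-06,
        1.35380782e+00, -2.06280681e-01]), 'dq': array([ 1.12198062e-03,  2.77227901e-03, -9.85641914e-04,  9.95965351e-05,
       -1.27509390e-03, -1.26240296e-03]), 'joint_efforts': array([ 1.91892890e-03, -4.44872510e+01, -3.51342559e+01, -2.22180297e-04,
        9.00254556e-03,  4.44660066e-05]), 'eef_pos': array([0.24911282, 0.5175963 , 0.21599757]), 'eef_rot': array([-3.63781980e-04,  2.22534425e-01,  9.74924445e-01, -7.90209048e-04]), 'wrist_force': array([-0.30266864,  0.06382308, -0.28693027]), 'torque': array([0.03909382, 0.03512123, 0.00315555]), 'grasp_force': 0.0, 'opening': 1.0039442981579711}
top [[ 0.009 -0.999  0.047  0.471]
 [-1.    -0.009 -0.011 -0.004]
 [ 0.012 -0.047 -0.999  1.27 ]
 [ 0.     0.     0.     1.   ]] [[449.1   0.  277.8]
 [  0.  449.1 206.2]
 [  0.    0.    1. ]]
scene [[ 0.87   0.282 -0.404  0.953]
 [ 0.493 -0.494  0.716 -0.707]
 [ 0.002 -0.822 -0.569  0.614]
 [ 0.     0.     0.     1.   ]] [[399.9   0.  278.8]
 [  0.  399.9 214.7]
 [  0.    0.    1. ]]
```

Run:
```python
import cv2
for n in('top','scene'):
    a=cv2.imread(f'pics/{n}0.png'); cv2.imwrite(f'pics/{n}0b.png',cv2.resize(a,(800,600),interpolation=cv2.INTER_CUBIC))
```

```text
(no output)
```

View pics/top0b.png

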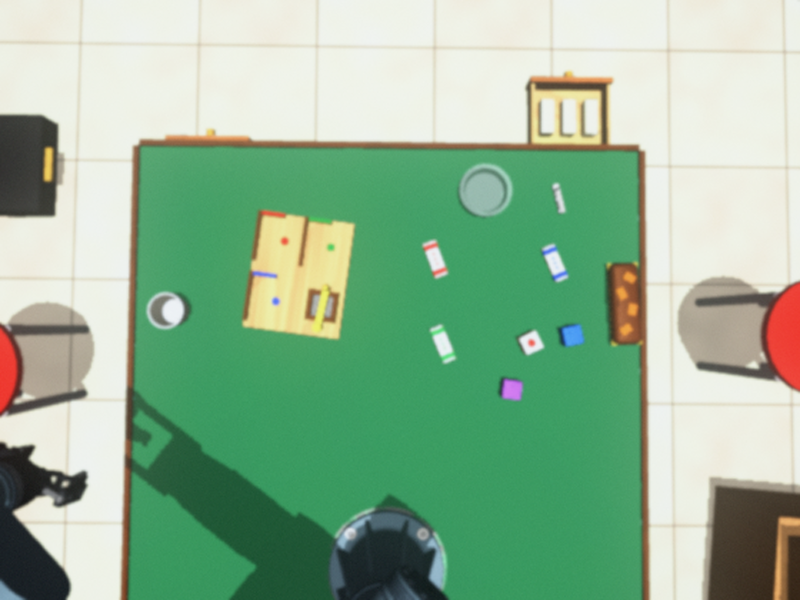

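View pics/scene0b.png

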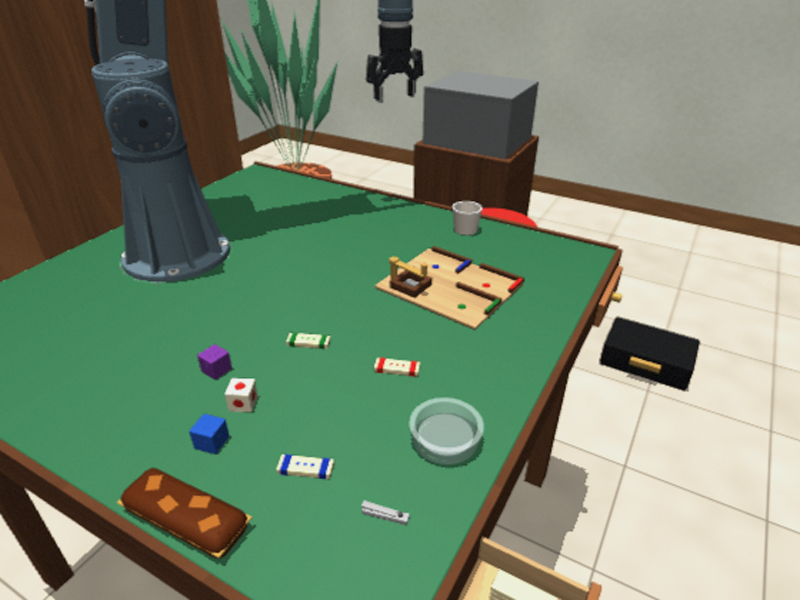

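Top view (800×600 px): board at about (298,275), with the latch across the pocket (320,305). Chips: red (435,259), green (443,344), blue (555,263). There are three cubes: ivory with a red spot (531,343), blue (572,335) and purple (512,389). The ivory one fits the description. Next I'll measure coarse positions.

```bash
cat >> h.py <<'E'
def nongreen(c):
    h=cv2.cvtColor(c['color'],cv2.COLOR_RGB2HSV)
    return ~((h[...,0]>55)&(h[...,0]<88)&(h[...,1]>110))
def mv(o,dw,dyaw=0):
    "world shift (m), yaw about world z -> row units"
    from scipy.spatial.transform import Rotation as R
    w,x,y,z=o['eef_rot']; M=R.from_quat([x,y,z,w]).as_matrix()
    return (M.T@np.array(dw)/.2).round(3), round(-dyaw/1.5,3)
def toolyaw(o):
    from scipy.spatial.transform import Rotation as R
    w,x,y,z=o['eef_rot']; M=R.from_quat([x,y,z,w]).as_matrix(); return np.degrees(np.arctan2(M[1,1],M[0,1]))
E
python3 - <<'E'
from h import *
c=dict(np.load('pics/top0.npz'))
m=nongreen(c).astype(np.uint8); m[:105]=0;m[:,:97]=0;m[:,446:]=0; m[330:]=0
n,l,s,ce=cv2.connectedComponentsWithStats(m)
for i in range(1,n):
    if s[i,4]<60: continue
    r=cv2.minAreaRect(np.argwhere(l==i)[:,::-1].astype(np.float32)); z=.01
    b=ray(c,cv2.boxPoints(r),z)[:,:2]
    print(s[i],ce[i].round(1),ray(c,ce[i],z)[0,:2].round(3),(np.linalg.norm(b-np.roll(b,1,0),axis=1)*1000).round(), 'box',b.round(3).tolist())
o=ctrl.get_obs();print(toolyaw(o),ctrl.camera('wrist')['T_tool_cam'].round(3),ctrl.camera('wrist')['K'].round(0))
E
cat pics/none 2>/dev/null; python3 -m handwheel --help 2>&1 | head -20
```

```text
[ 97 105   2  49  68] [ 97.3 125. ] [0.755 0.493] [137.   3. 137.   3.] box [[0.812, 0.495], [0.812, 0.493], [0.675, 0.489], [0.675, 0.492]]
[345 105 101   3 113] [399.8 105.1] [ 0.821 -0.363] [286.   6. 286.   6.] box [[0.82, -0.206], [0.826, -0.207], [0.823, -0.492], [0.818, -0.492]]
[ 321  114   38   38 1155] [339.5 132.5] [ 0.741 -0.191] [106. 105. 106. 105.] box [[0.793, -0.138], [0.795, -0.243], [0.689, -0.243], [0.688, -0.139]]
[386 127  11  23 146] [390.8 138.2] [ 0.726 -0.337] [64. 19. 64. 19.] box [[0.755, -0.32], [0.76, -0.338], [0.698, -0.354], [0.693, -0.336]]
[ 169  146   81   93 5943] [208.3 192.2] [0.568 0.178] [199. 240. 200. 240.] box [[0.464, 0.29], [0.702, 0.261], [0.675, 0.063], [0.437, 0.093]]
[295 167  19  29 331] [304.2 180.9] [ 0.602 -0.091] [79. 34. 79. 34.] box [[0.634, -0.062], [0.646, -0.094], [0.572, -0.122], [0.559, -0.09]]
[379 170  19  28 313] [387.9 183.7] [ 0.597 -0.328] [78. 33. 79. 33.] box [[0.626, -0.297], [0.639, -0.328], [0.567, -0.358], [0.554, -0.328]]
[ 424  182   22   61 1216] [435.2 211.4] [ 0.519 -0.462] [169.  60. 169.  59.] box [[0.602
[... 297 characters left out ...]
8], [0.438, -0.388], [0.429, -0.343]]
[362 230  19  19 249] [371.1 239.4] [ 0.439 -0.28 ] [45. 44. 45. 44.] box [[0.449, -0.25], [0.469, -0.29], [0.429, -0.31], [0.409, -0.27]]
[302 232  16  18 192] [309.4 240.2] [ 0.436 -0.107] [47. 32. 47. 32.] box [[0.451, -0.084], [0.463, -0.113], [0.42, -0.131], [0.408, -0.101]]
[350 264  17  17 241] [357.9 272.3] [ 0.347 -0.243] [45. 43. 45. 43.] box [[0.329, -0.218], [0.371, -0.223], [0.366, -0.268], [0.323, -0.263]]
64.28654422596595 [[-0.    -0.965 -0.263  0.066]
 [ 1.    -0.001  0.001  0.001]
 [-0.001 -0.263  0.965 -0.157]
 [ 0.     0.     0.     1.   ]] [[367.   0. 276.]
 [  0. 367. 202.]
 [  0.   0.   1.]]
invalid input: not JSON, or not a number
```

```bash
python3 -m handwheel '[[[-1,-0.83,0,-0.22],[-1,-0.83,0,-0.22],[-1,-0.83,0,-0.22],[-1,-0.83,0,-0.22],[-1,-0.83,0,-0.22],[-1,-0.83,0,-0.22]]]'
python3 - <<'E'
from h import *
o=ctrl.get_obs(); print(o['eef_pos'],toolyaw(o),o['q'].round(2)); t=np.array([.60,.175,.17]); print(mv(o,t-o['eef_pos']))
E
```

```text
time_s: 0.95
eef_pos: [0.358, 0.2814, 0.217]
eef_rot: [0.0, 0.061, 0.998, 0.0]
wrist_force: [0.2, 0.3, -0.1]
opening: 0.998
grasp_force: 0.0
[0.35797296 0.2813907  0.21697869] 83.0624207399467 [ 0.4  -0.1   1.89  0.    1.34 -1.05]
(array([-1.266, -0.382,  0.235]), 0.0)
```

```bash
python3 -m handwheel '[[[-1,-0.38,0.2,0],[-1,-0.38,0.2,0],[-1,-0.38,0.2,0],[-1,-0.38,0.2,0],[-1,-0.38,0.2,0],[-1,-0.38,0.2,0]]]'
python3 - <<'E'
from h import *
o=ctrl.get_obs(); print(o['eef_pos'],toolyaw(o),o['q'].round(2))
c=cam('wrist','w1.png'); cv2.imwrite('pics/w1b.png',cv2.resize(c['color'][:,:,::-1],(800,600),interpolation=cv2.INTER_CUBIC))
E
```

```text
time_s: 1.7
eef_pos: [0.5462, 0.1843, 0.1765]
eef_rot: [-0.001, 0.058, 0.998, 0.0]
wrist_force: [0.6, 0.6, 0.2]
opening: 1.001
grasp_force: 0.0
[0.5462049  0.18433601 0.17649085] 83.29998694336534 [ 0.12  0.22  1.64  0.    1.28 -1.33]
```

View pics/w1b.png

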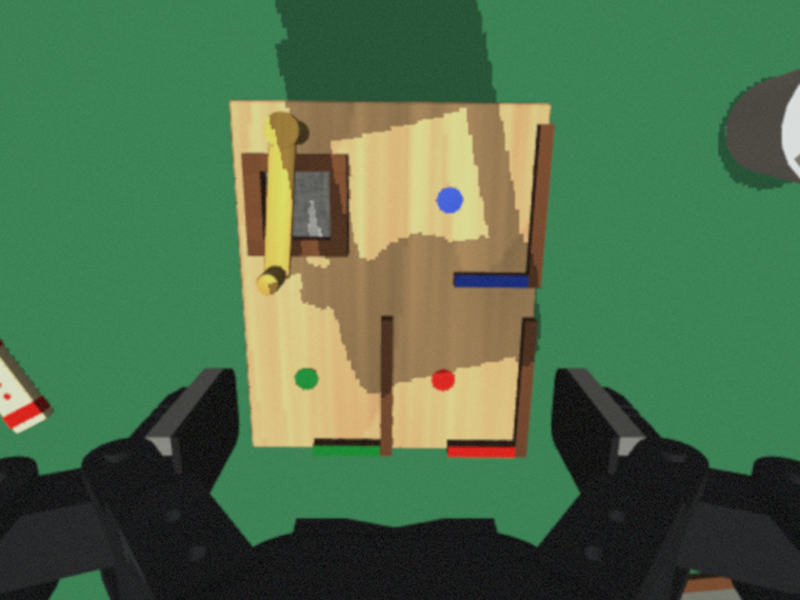

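The wrist view shows the board. Knob at (268,283), hinge at (283,125), pocket at (298,205). Stops: blue (490,280), green (347,449), red (482,450). The latch is nearly shut. Next I'll measure the board precisely.

Run:
```python
from h import *
c=dict(np.load('pics/w1.npz')); h=cv2.cvtColor(c['color'],cv2.COLOR_RGB2HSV); P=cloud(c)
rgb=c['color'].astype(int)
# plate edges: wood vs green on lines
ng=nongreen(c)
near=[];left=[]
for u in range(175,375,10):
    v=np.argmax(ng[60:100,u])+60; near.append((u,v-.5))
for v in range(85,290,10):
    u=np.argmax(ng[v,150:200])+150; left.append((u-.5,v))
def line(px):
    p=ray(c,px,.008)[:,:2].astype(np.float32); vx,vy,x,y=cv2.fitLine(p,cv2.DIST_HUBER,0,.01,.01).ravel()
    r=(p-[x,y])@[-vy,vx]; return np.array([vx,vy]),np.array([x,y]),r.std()
dn,pn,rn=line(near);dl,pl,rl=line(left)
if dl[0]<0: dl=-dl
if dn[1]<0: dn=-dn
print('yaw from -y edge',np.degrees(np.arctan2(dl[1],dl[0])),'near',np.degrees(np.arctan2(-dn[0],dn[1])),rn,rl)
s=np.linalg.solve(np.c_[dl,-dn],pn-pl); corner=pl+dl*s[0]
yaw=(np.arctan2(dl[1],dl[0])+np.arctan2(-dn[0],dn[1]))/2
R=np.array([[np.cos(yaw),-np.sin(yaw)],[np.sin(yaw),np.cos(yaw)]])
O=corner+R@[.115,.090]; print('origin',O,'yaw',yaw)
np.savez('board.npz',O=O,yaw=yaw,R=R)
H=h[...,0].astype(int);S=h[...,1];V=h[...,2]
ms={'red':((H<6)|(H>174))&(S>180)&(V>150),'green':(H>50)&(H<75)&(S>190),'blue':(H>108)&(H<125)&(S>140),'yellow':(H>22)&(H<32)&(S>150)&(V>100)}
for k,m in ms.items():
    m=m.astype(np.uint8);m[:,:160]=0;m[:,390:]=0;m[330:]=0
    n,l,st,ce=cv2.connectedComponentsWithStats(m)
    for i in range(1,n):
        if st[i,4]<40: continue
        z=.017 if st[i,2]>2*st[i,3] else .008
        pts=np.argwhere(l==i)[:,::-1]
        b=(ray(c,pts,z)[:,:2]-O)@R*1000
        print(k,st[i],ce[i].round(1),'z',z,'board c',b.mean(0).round(1),'min',np.percentile(b,2,axis=0).round(1),'max',np.percentile(b,98,axis=0).round(1))
        if k=='yellow':
            q=P[l==i]; print(' depth z',np.percentile(q[:,2],[5,50,95]).round(4))
for n,uv in {'knob':(268,283),'hinge':(283,125),'bar':(280,210),'plate':(420,140),'felt':(100,100),'pocketfloor':(315,180)}.items():
    u,v=int(uv[0]*.7),int(uv[1]*.7); q=np.median(P[v-2:v+3,u-2:u+3].reshape(-1,3),0); print(n,q.round(4),((q[:2]-O)@R*1000).round(1))
```

```text
yaw from -y edge -7.375418 near -7.3566437 0.00021798108 0.007947278
origin [0.56815003 0.1733615 ] yaw -0.1285615
red [303 259  15  14 172] [309.8 265.5] z 0.008 board c [62.9 42.6] min [56.5 36. ] max [69.7 49.5]
red [314 313  47   7 326] [336.9 316. ] z 0.017 board c [112.  70.] min [108.5  48.5] max [115.4  91.7]
green [208 259  13  12  86] [214.  264.6] z 0.008 board c [ 62.9 -49.8] min [ 57.1 -55.5] max [ 68.6 -44. ]
green [220 312  45   7 244] [242.5 315.3] z 0.017 board c [112.2 -22.2] min [109.4 -43.3] max [115.3  -2. ]
blue [307 132  16  17 213] [314.4 139.6] z 0.008 board c [-57.4  42.4] min [-64.   35.9] max [-50.9  49. ]
blue [319 192  51   9 392] [344.1 196.3] z 0.017 board c [-8.6 69.8] min [-11.8  48.2] max [-5.2 90.9]
knob [0.5407 0.1204 0.0743] [-20.5 -56. ]
hinge [0.464  0.138  0.0554] [-98.7 -48.4]
bar [0.5068 0.1285 0.0521] [-55.1 -52.4]
plate [0.4796 0.2086 0.0083] [-92.4  23.6]
felt [ 4.34e-01  2.08e-02 -3.00e-04] [-113.5 -168.5]
pocketfloor [0.4945 0.1425 0.0085] [-69.1 -40.1]
```

```bash
cat >> h.py <<'E'
try:
    _b=np.load('board.npz'); O,BY,BR=_b['O'],float(_b['yaw']),_b['R']
except Exception: pass
HINGE=np.array([-.099,-.0485])
def W(b): return O+BR@np.array(b)
def go(xyz,yawdeg=None):
    "units from the commanded (~measured) pose to the world target, yaw of tool y mod 180"
    o=ctrl.get_obs(); d=0
    if yawdeg is not None: d=np.radians((yawdeg-toolyaw(o)+90)%180-90)
    r,t=mv(o,np.array(xyz)-o['eef_pos'],d); print('row',r.tolist(),t,'from',o['eef_pos'].round(4),round(toolyaw(o),1))
def latchpt(th,l=.077): return W(HINGE+l*np.array([np.cos(th),-np.sin(th)]))
E
python3 - <<'E'
from h import *
k=W([-.0215,-.056]);print(k); go([*k,.115],np.degrees(BY)+90-5.6)
print(W([-.057,-.0485]))
E
```

```text
[0.53964784 0.12058011]
row [-0.005, -0.32, 0.309] 0.073 from [0.5461 0.1843 0.1768] 83.3
[0.50540237 0.13256959]
```

```bash
python3 -m handwheel '[[[-0.005,-0.32,0.309,0.073],[-0.005,-0.32,0.309,0.073],[-0.005,-0.32,0.309,0.073],[-0.005,-0.32,0.309,0.073]]]' 19
python3 - <<'E'
from h import *
k=W([-.0215,-.056]); go([*k,.065],np.degrees(BY)+90-5.6)
c=cam('wrist','w2.png'); P=cloud(c)
h=cv2.cvtColor(c['color'],cv2.COLOR_RGB2HSV)
m=(P[...,2]>.068)&(P[...,2]<.08)&(h[...,0]>18)&(h[...,0]<35)&(np.hypot(P[...,0]-k[0],P[...,1]-k[1])<.025)
print(m.sum(),np.median(P[m],0), ctrl.get_obs()['opening'])
x,y,w,hh=cv2.boundingRect(m.astype(np.uint8)); print(x,y,w,hh)
E
```

```text
time_s: 2.25
eef_pos: [0.5412, 0.1202, 0.1165]
eef_rot: [0.001, 0.113, 0.994, 0.0]
wrist_force: [-0.3, 0.9, 0.6]
opening: 0.225
grasp_force: 0.0
row [0.009, -0.0, 0.258] -0.001 from [0.5412 0.1202 0.1165] 77.0
329 [0.54035512 0.12014427 0.07383447] 0.22273419300428346
264 209 21 21
```

View pics/w2.png

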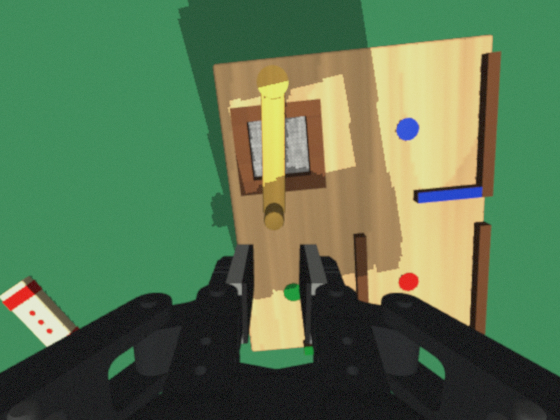

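The knob, at pixel (274,216), lies centred between the fingers. I'll descend now.

```bash
python3 -m handwheel '[[[0.004,0,0.13,0],[0.004,0,0.255,0],[0.004,0,0.255,0],[0.004,0,0.255,0]]]' 19
python3 - <<'E'
from h import *
o=ctrl.get_obs(); print(o['wrist_force'])
for th in np.arange(.25,1.61,.15): go([*latchpt(th),.065],np.degrees(BY-th)+90)
E
```

```text
time_s: 2.8
eef_pos: [0.5409, 0.1197, 0.0656]
eef_rot: [0.001, 0.113, 0.994, 0.0]
wrist_force: [-0.8, 0.5, -0.3]
opening: 0.223
grasp_force: 0.0
[-0.8089203   0.46689758 -0.29723314]
row [0.016, -0.056, 0.003] 0.101 from [0.5409 0.1197 0.0656] 77.0
row [0.029, -0.112, 0.003] 0.201 from [0.5409 0.1197 0.0656] 77.0
row [0.05, -0.166, 0.003] 0.301 from [0.5409 0.1197 0.0656] 77.0
row [0.079, -0.216, 0.003] 0.401 from [0.5409 0.1197 0.0656] 77.0
row [0.115, -0.261, 0.003] 0.501 from [0.5409 0.1197 0.0656] 77.0
row [0.158, -0.3, 0.003] 0.601 from [0.5409 0.1197 0.0656] 77.0
row [0.205, -0.332, 0.002] 0.701 from [0.5409 0.1197 0.0656] 77.0
row [0.257, -0.357, 0.002] 0.801 from [0.5409 0.1197 0.0656] 77.0
row [0.313, -0.374, 0.002] 0.901 from [0.5409 0.1197 0.0656] 77.0
row [0.37, -0.382, 0.002] 1.001 from [0.5409 0.1197 0.0656] 77.0
```

```bash
python3 -m handwheel '[[[0.016,-0.056,0,0.1],[0.029,-0.112,0,0.2],[0.05,-0.166,0,0.3],[0.079,-0.216,0,0.4],[0.115,-0.261,0,0.5],[0.158,-0.3,0,0.6],[0.205,-0.332,0,0.7],[0.257,-0.357,0,0.8],[0.313,-0.374,0,0.9],[0.37,-0.382,0,1]]]'
python3 - <<'E'
from h import *
o=ctrl.get_obs(); print(o['wrist_force'])
for th in [1.6,1.64]: go([*latchpt(th),.065],np.degrees(BY-th)+90)
E
```

```text
time_s: 4.05
eef_pos: [0.4517, 0.0613, 0.0659]
eef_rot: [0.001, 0.762, 0.647, 0.001]
wrist_force: [0.1, 0.2, 0.8]
opening: 0.227
grasp_force: 0.0
[0.07624148 0.23496629 0.75455517]
row [0.003, -0.001, 0.005] -0.003 from [0.4517 0.0613 0.0659] -9.3
row [0.003, -0.016, 0.004] 0.024 from [0.4517 0.0613 0.0659] -9.3
```

```bash
python3 -m handwheel '[[[0,-0.02,0,0],[0,-0.02,0,0],[0,-0.01,0,0],[0,0,0,0],[0,0,-0.4,0],[0,0,-0.6,0],[0,0,-0.6,0],[0,0,-0.6,0]]]'
python3 - <<'E'
from h import *
o=ctrl.get_obs(); 
c=cam('wrist','w3.png'); P=cloud(c)
h=cv2.cvtColor(c['color'],cv2.COLOR_RGB2HSV)
m=(P[...,2]>.07)&(P[...,2]<.08)&(h[...,0]>18)&(h[...,0]<35)&(h[...,1]>100)
n,l,s,ce=cv2.connectedComponentsWithStats(m.astype(np.uint8))
for i in range(1,n):
    if s[i,4]>30:
        k=np.median(P[l==i],0); b=(k[:2]-O)@BR; print(s[i],k,b,np.arctan2(-(b-HINGE)[1],(b-HINGE)[0]))
E
```

```text
time_s: 5.05
eef_pos: [0.4503, 0.0614, 0.1836]
eef_rot: [-0.0, 0.76, 0.649, -0.0]
wrist_force: [-0.5, 0.5, -0.6]
opening: 0.226
grasp_force: 0.0
[381  88  18  17 231] [0.54084554 0.11976451 0.07391729] [-0.02020761 -0.05665531] 0.10313655498840005
```

The knob didn't follow. I'll find where the fingertips really are in the wrist view.

Run:
```python
from h import *
c=dict(np.load('pics/w2.npz')); P=cloud(c); Tc=ctrl.camera('wrist')['T_tool_cam']
# tool coords cloud
T=c['pose']@np.linalg.inv(Tc)
Q=(P-T[:3,3])@T[:3,:3]
for (u,v) in [(243,250),(238,260),(310,250),(317,260),(306,300),(247,300),(246,330)]:
    print((u,v),(Q[v,u]*1000).round(1),c['range_z'][v,u])
print('tcp px',proj(c,T[:3,3]),'tip px',proj(c,T[:3,3]+T[:3,2]*.008),T[:3,3])
c=dict(np.load('pics/w3.npz'));print('knob px',proj(c,[.5408,.1198,.074]))
a=cv2.imread('pics/w3.png');cv2.imwrite('pics/w3c.png',a)
```

```text
(243, 250) [ 11.7 -12.1 -24.1] 0.14269453
(238, 260) [ 11.7 -13.1 -33.7] 0.13344617
(310, 250) [ 11.8  13.9 -24.6] 0.142197
(317, 260) [ 12.2  15.5 -34.8] 0.13231122
(306, 300) [  5.5  10.3 -51.1] 0.11831263
(247, 300) [  5.8  -8.7 -51.5] 0.11787669
(246, 330) [ -5.   -9.2 -51.8] 0.12031761
tcp px [[274.46986134 253.27820797]] tip px [[274.52002557 246.7085925 ]] [0.54285752 0.12003947 0.11668375]
knob px [[389.77003295  95.47870841]]
```

View pics/w3c.png

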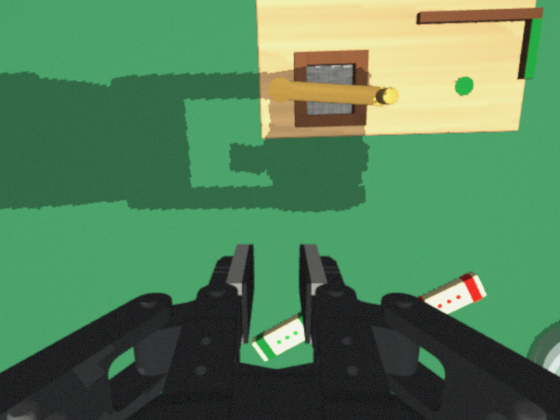

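Run:
```python
from h import *
o=ctrl.get_obs();p=o['eef_pos'];print(p,o['opening'])
for n in('scene','top'):
    c=cam(n); P=cloud(c); m=(np.hypot(P[...,0]-p[0],P[...,1]-p[1])<.035)&(P[...,2]>.08)&(c['range_z']>0)
    q=P[m]; print(n,m.sum(), np.sort(q[:,2])[:12].round(4))
```

```text
[0.44934324 0.0615322  0.18237494] 0.22193840469894663
scene 1209 [0.1971 0.1984 0.1987 0.1987 0.1987 0.1988 0.199  0.199  0.1995 0.1999
 0.2    0.2   ]
top 1509 [0.5375 0.5388 0.539  0.5391 0.5398 0.5406 0.5406 0.5407 0.5407 0.5408
 0.5408 0.541 ]
```

The scene camera puts the fingertips about 16 mm behind the reported TCP at this opening, so I was sweeping above the knob. I'll redo it lower.

Run:
```python
from h import *
go([.5408,.1198,.11],77)
```

```text
row [0.36, 0.407, 0.361] -1.001 from [0.4494 0.0615 0.1824] -9.0
```

```bash
python3 -m handwheel '[[[0.36,0.407,0.361,-1],[0.36,0.407,0.361,-1],[0.36,0.407,0.361,-1],[0.36,0.407,0.361,-1],[0.36,0.407,0.361,-1],[0.36,0.407,0.361,-1],[0.36,0.407,0.361,-1],[0.36,0.407,0.361,-1],[0.36,0.407,0.361,-1],[0.36,0.407,0.361,-1]]]' 22
python3 - <<'E'
from h import *
go([.5406,.1199,.040],77)
E
```

```text
time_s: 6.5
eef_pos: [0.5418, 0.1197, 0.1112]
eef_rot: [-0.001, 0.116, 0.993, -0.0]
wrist_force: [-0.1, 0.4, 0.1]
opening: 0.254
grasp_force: 0.0
row [0.005, -0.0, 0.356] -0.003 from [0.5418 0.1197 0.1112] 76.7
```

```bash
python3 -m handwheel '[[[0.005,0,0.15,0],[0.005,0,0.25,0],[0.005,0,0.3,0],[0.005,0,0.356,0],[0.005,0,0.356,0],[0.005,0,0.356,0],[0.01,-0.03,0.356,0.03],[0.01,-0.03,0.356,0.03]]]'
python3 - <<'E'
from h import *
c=cam('wrist','w4.png')
for th in list(np.arange(.25,1.56,.15))+[1.58]: go([*latchpt(th),.040],np.degrees(BY-th)+90)
E
```

```text
time_s: 7.5
eef_pos: [0.539, 0.1139, 0.0412]
eef_rot: [0.0, 0.137, 0.991, -0.0]
wrist_force: [-0.7, -0.2, 0.1]
opening: 0.256
grasp_force: 0.0
row [0.012, -0.027, 0.005] 0.07 from [0.539  0.1141 0.0411] 74.3
row [0.022, -0.084, 0.005] 0.17 from [0.539  0.1141 0.0411] 74.3
row [0.041, -0.138, 0.005] 0.27 from [0.539  0.1141 0.0411] 74.3
row [0.067, -0.19, 0.005] 0.37 from [0.539  0.1141 0.0411] 74.3
row [0.101, -0.236, 0.005] 0.47 from [0.539  0.1141 0.0411] 74.3
row [0.142, -0.277, 0.005] 0.57 from [0.539  0.1141 0.0411] 74.3
row [0.188, -0.312, 0.005] 0.67 from [0.539  0.1141 0.0411] 74.3
row [0.239, -0.339, 0.005] 0.77 from [0.539  0.1141 0.0411] 74.3
row [0.293, -0.358, 0.005] 0.87 from [0.539  0.1141 0.0411] 74.3
row [0.342, -0.368, 0.005] 0.956 from [0.539  0.1141 0.0411] 74.3
```

View pics/w4.png

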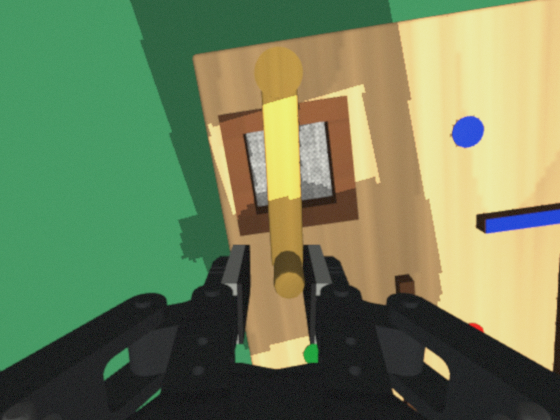

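The knob is now between the pads. Sweeping again.

```bash
python3 -m handwheel '[[[0.012,-0.027,0.005,0.07],[0.022,-0.084,0.005,0.17],[0.041,-0.138,0.005,0.27],[0.067,-0.19,0.005,0.37],[0.101,-0.236,0.005,0.47],[0.142,-0.277,0.005,0.57],[0.188,-0.312,0.005,0.67],[0.239,-0.339,0.005,0.77],[0.293,-0.358,0.005,0.87],[0.342,-0.368,0.005,0.956]]]'
python3 - <<'E'
from h import *
print(ctrl.get_obs()['wrist_force'])
go([*latchpt(1.66),.040],np.degrees(BY-1.6)+90)
E
```

```text
time_s: 8.8
eef_pos: [0.4533, 0.0618, 0.0401]
eef_rot: [0.0, 0.755, 0.655, 0.0]
wrist_force: [0.9, 0.2, 0.8]
opening: 0.257
grasp_force: 0.4
[0.86614124 0.16666834 0.84964044]
row [0.001, -0.031, 0.0] 0.011 from [0.4533 0.0618 0.0401] -8.1
```

```bash
python3 -m handwheel '[[[0,-0.015,0,0],[0,-0.03,0,0],[0,-0.035,0,0],[0,-0.035,0,0]]]'; python3 -m handwheel '[[[0,0.03,0,0],[0,0.03,0,0],[0,0.03,-0.3,0],[0,0.03,-0.6,0],[0,0.03,-0.8,0],[0,0.03,-0.8,0],[0,0.03,-0.8,0]]]'
python3 - <<'E'
from h import *
c=cam('wrist','w5.png'); P=cloud(c)
h=cv2.cvtColor(c['color'],cv2.COLOR_RGB2HSV)
m=(P[...,2]>.068)&(P[...,2]<.08)&(h[...,0]>18)&(h[...,0]<35)&(h[...,1]>100)
n,l,s,ce=cv2.connectedComponentsWithStats(m.astype(np.uint8))
for i in range(1,n):
    if s[i,4]>30:
        k=np.median(P[l==i],0); b=(k[:2]-O)@BR; print(s[i],k,b,np.arctan2(-(b-HINGE)[1],(b-HINGE)[0]))
E
```

```text
time_s: 9.3
eef_pos: [0.4483, 0.0626, 0.0403]
eef_rot: [0.002, 0.753, 0.658, 0.001]
wrist_force: [6.1, -1.3, -4.8]
opening: 0.255
grasp_force: 3.0
time_s: 10.18
eef_pos: [0.4514, 0.0622, 0.1987]
eef_rot: [-0.001, 0.754, 0.657, -0.001]
wrist_force: [0.1, -0.6, -0.9]
opening: 0.257
grasp_force: 0.0
[273 184  14  16 176] [0.45464033 0.06094786 0.07373158] [-0.09816066 -0.12603874] 1.559971991116584
```

```bash
python3 -m handwheel '[[[-1,0.1,-0.3,0],[-1,0.1,-0.3,0],[-1,0.1,-0.3,0],[-1,0.1,-0.3,0],[-1,0.1,-0.3,0],[-1,0.1,-0.3,0]]]' 85 ; python3 -m handwheel '[[[-0.1,0.3,0,0],[-0.1,0.3,0,0],[-0.1,0.3,0,0]]]'
python3 - <<'E'
from h import *
o=ctrl.get_obs();print(o['eef_pos'],toolyaw(o),o['q'].round(2))
c=cam('wrist','w6.png'); cv2.imwrite('pics/w6b.png',cv2.resize(c['color'][:,:,::-1],(800,600),interpolation=cv2.INTER_CUBIC))
P=cloud(c)
m=(nongreen(c)&(P[...,2]>.004)&(P[...,2]<.06)).astype(np.uint8)
n,l,s,ce=cv2.connectedComponentsWithStats(m)
for i in range(1,n):
    if s[i,4]<200: continue
    q=P[l==i]; zt=np.percentile(q[:,2],90); q=q[q[:,2]>zt-.005]
    r=cv2.minAreaRect((q[:,:2]*1000).astype(np.float32)); print(s[i],ce[i].round(),'ztop',zt.round(4),'c',np.round(r[0],1),np.round(r[1],1),round(r[2],1),c['color'][l==i].mean(0).round())
E
```

```text
time_s: 10.98
eef_pos: [0.444, -0.1377, 0.258]
eef_rot: [-0.002, 0.754, 0.657, -0.0]
wrist_force: [-0.2, 0.5, -0.0]
opening: 0.997
grasp_force: 0.0
time_s: 11.35
eef_pos: [0.5011, -0.1652, 0.2584]
eef_rot: [-0.001, 0.753, 0.658, -0.0]
wrist_force: [-0.4, 0.4, 0.5]
opening: 0.996
grasp_force: 0.0
[ 0.50108173 -0.16520491  0.25838728] -7.715962279927419 [-0.54  0.04  1.67  0.    1.43 -0.41]
[ 327   55   72   56 1799] [363.  83.] ztop 0.0114 c [603.4 -90.6] [72.2 26.4] 20.6 [218. 173. 151.]
[186  99  47  42 998] [209. 120.] ztop 0.0111 c [ 436.2 -106.4] [44.1 26.1] 22.8 [216. 220. 199.]
[ 445  109  107   98 7991] [499. 157.] ztop 0.0326 c [ 736.6 -187. ] [102.4 102.5] 51.2 [145. 177. 158.]
[ 133  227   43   39 1238] [155. 244.] ztop 0.0365 c [ 351. -237.] [34.8 36.8] 82.3 [129.  71. 152.]
[ 215  242   44   49 1328] [237. 266.] ztop 0.0367 c [ 440.6 -274.5] [36.1 36.3] 26.5 [195. 177. 168.]
[341 265  47  42 978] [366. 287.] ztop 0.0111 c [ 593.7 -328.6] [63.6 27.5] 22.9 [185. 194. 206.]
[453 266  50  26 556] [477. 278.] ztop 0.0134 c [ 726.  -335.6] [58.5 11.5] 12.5 [178. 182. 176.]
[ 241  301   37   47 1273] [259. 324.] ztop 0.0366 c [ 455.4 -355. ] [36.3 36.8] 12.8 [ 48.  99. 176.]
[333 357  48  26 627] [364. 368.] ztop 0.0321 c [ 577.  -434.1] [15.5 37.4] 63.4 [85. 53. 27.]
```

View pics/w6b.png

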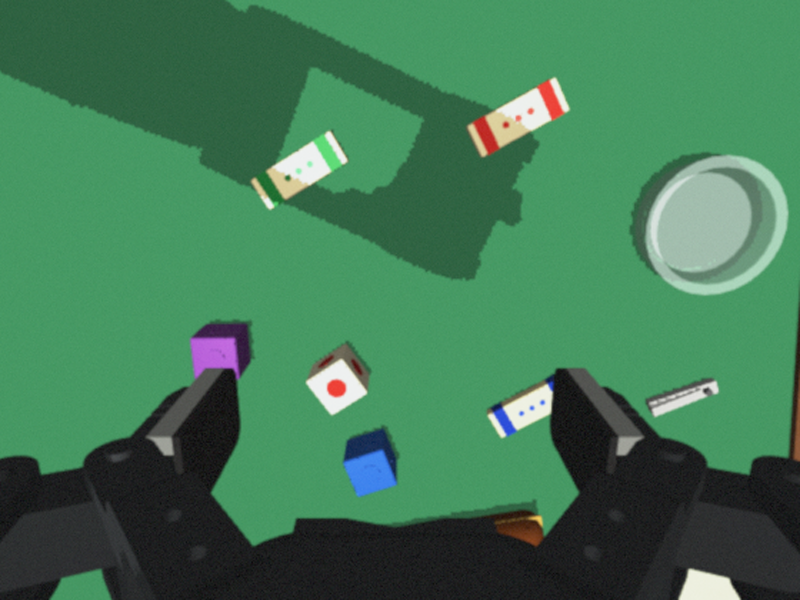

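Enlarged wrist view (800×600): the cubes are purple (220,355), blue (370,468) and ivory with a red spot (337,388). The ivory one matches, at about (0.4406,-0.2745) with yaw 26.5°. I'll approach above it and check with a crop.

Run:
```python
from h import *
go([.4406,-.2745,.11],26.5)
```

```text
row [-0.582, -0.225, 0.746] -0.398 from [ 0.501  -0.1653  0.2591] -7.7
```

```bash
python3 -m handwheel '[[[-0.582,-0.225,0.746,-0.398],[-0.582,-0.225,0.746,-0.398],[-0.582,-0.225,0.746,-0.398],[-0.582,-0.225,0.746,-0.398],[-0.582,-0.225,0.746,-0.398],[-0.582,-0.225,0.746,-0.398]]]' 55
python3 - <<'E'
from h import *
o=ctrl.get_obs();p=o['eef_pos'];print(o['opening'])
c=cam('scene','s7.png'); P=cloud(c); m=(np.hypot(P[...,0]-p[0],P[...,1]-p[1])<.06)&(P[...,2]>.06)&(c['range_z']>0)
print(p,np.sort(P[m][:,2])[:8].round(4))
c=cam('wrist','w7.png');P=cloud(c)
m=(P[...,2]>.031)&(P[...,2]<.042)&(np.hypot(P[...,0]-.4406,P[...,1]+.2745)<.03); print(cv2.minAreaRect((P[m][:,:2]*1000).astype(np.float32)))
u,v=proj(c,[.4406,-.2745,.036])[0].astype(int);print(u,v)
a=c['color'][max(0,v-90):v+90,max(0,u-120):u+120,::-1]; cv2.imwrite('pics/die.png',cv2.resize(a,None,fx=3,fy=3))
go([.4406,-.2745,.008],26.5)
E
```

```text
time_s: 12.15
eef_pos: [0.4418, -0.2757, 0.112]
eef_rot: [0.001, 0.527, 0.85, -0.0]
wrist_force: [0.3, 0.6, 0.4]
opening: 0.646
grasp_force: 0.0
0.64558522392859
[ 0.44175726 -0.27572838  0.11195344] [0.1309 0.1321 0.1326 0.1327 0.1335 0.1337 0.1341 0.1343]
((440.099365234375, -274.1872863769531), (36.02952194213867, 35.807472229003906), 26.47360610961914)
273 203
row [0.01, -0.004, 0.519] -0.001 from [ 0.442  -0.2758  0.1119] 26.4
```

View pics/die.png

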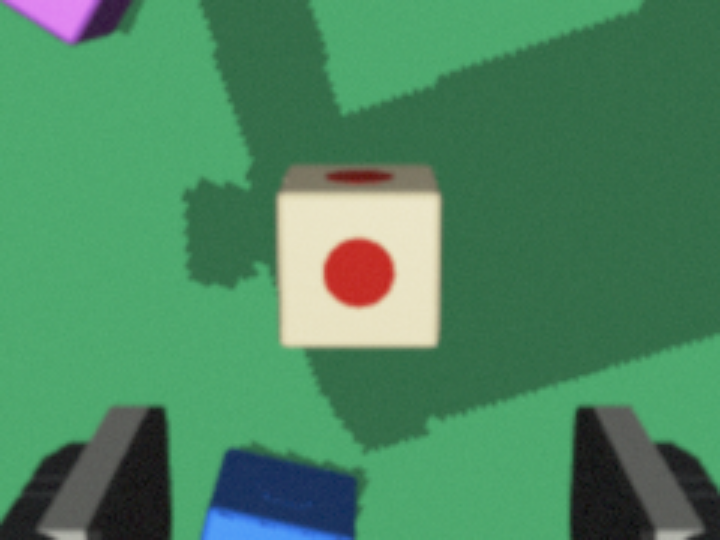

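The crop confirms the ivory die with a red spot, centred under the tool; the blue and purple cubes are clear of the fingers. Descending and gripping.

```bash
python3 -m handwheel '[[[0.008,-0.006,0.25,0],[0.008,-0.006,0.45,0],[0.008,-0.006,0.55,0],[0.008,-0.006,0.55,0],[0.008,-0.006,0.55,0]]]' 55; python3 -m handwheel '[[[0,0,0,0],[0,0,0,0],[0,0,0,0],[0,0,0,0],[0,0,0,0]]]' 25;  python3 -m handwheel '[[[0,0,-0.3,0],[0,0,-0.6,0],[0,0,-0.6,0],[0,0,-0.6,0]]]'
python3 - <<'E'
from h import *
go([*W([-.057,-.0485]),.122],np.degrees(BY)+90); print(ctrl.get_obs()['q'].round(2))
E
```

```text
time_s: 12.88
eef_pos: [0.4403, -0.2756, 0.0018]
eef_rot: [0.001, 0.527, 0.85, -0.0]
wrist_force: [0.5, -1.2, -0.7]
opening: 0.647
grasp_force: 0.0
time_s: 13.5
eef_pos: [0.4405, -0.2761, 0.0022]
eef_rot: [0.002, 0.527, 0.85, -0.0]
wrist_force: [-0.1, 2.0, 7.3]
opening: 0.411
grasp_force: 61.3
time_s: 14.0
eef_pos: [0.4391, -0.2748, 0.1205]
eef_rot: [0.0, 0.527, 0.85, -0.0]
wrist_force: [0.1, -0.4, -1.6]
opening: 0.408
grasp_force: 39.8
row [1.678, 1.202, -0.008] -0.654 from [ 0.4391 -0.2748  0.1205] 26.4
[-0.79  0.17  1.83 -0.    1.14 -1.25]
```

```bash
python3 -m handwheel '[[[0.3,0.21,0,0],[0.6,0.43,0,0],[0.9,0.64,0,0],[1,0.72,0,0],[1,0.72,0,0],[1,0.72,0,0],[1,0.72,0,0]]]'; python3 -m handwheel '[[[0.2,0.14,0,-0.12],[0.4,0.28,0,-0.24],[0.6,0.43,0,-0.36],[0.678,0.482,0,-0.48],[0.678,0.482,0,-0.6],[0.678,0.482,0,-0.654],[0.678,0.482,0,-0.654],[0.678,0.482,0,-0.654]]]'
python3 - <<'E'
from h import *
go([*W([-.057,-.0485]),.122],np.degrees(BY)+90); print(ctrl.get_obs()['q'].round(2))
c=cam('wrist','w8.png');P=cloud(c);h=cv2.cvtColor(c['color'],cv2.COLOR_RGB2HSV)
cv2.imwrite('pics/w8b.png',c['color'][:,:,::-1])
E
```

```text
time_s: 14.88
eef_pos: [0.4789, -0.0331, 0.1198]
eef_rot: [-0.001, 0.528, 0.849, -0.0]
wrist_force: [0.4, -0.1, -0.9]
opening: 0.405
grasp_force: 66.0
time_s: 15.88
eef_pos: [0.5057, 0.1314, 0.1203]
eef_rot: [-0.0, 0.066, 0.998, -0.0]
wrist_force: [-0.4, -0.3, -0.7]
opening: 0.407
grasp_force: 66.1
row [0.002, 0.005, -0.008] -0.003 from [0.5057 0.1314 0.1203] 82.4
[ 0.03  0.18  1.82 -0.    1.14 -1.41]
```

View pics/w8b.png

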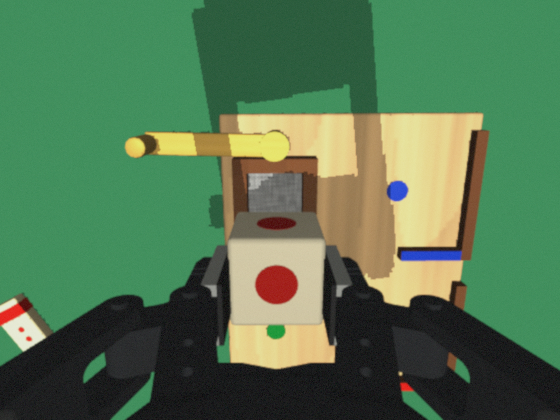

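The die is held square at (277,265), the latch is open, and the pocket at (277,190) is clear. I'll compute the fine offset.

Run:
```python
from h import *
c=dict(np.load('pics/w8.npz'));P=cloud(c);p=ctrl.get_obs()['eef_pos'];h=cv2.cvtColor(c['color'],cv2.COLOR_RGB2HSV)
zt=np.median(P[275:285,250:262,2]);print('die top',zt)
m=(abs(P[...,2]-zt)<.004)&(abs(P[...,0]-p[0])<.03)&(abs(P[...,1]-p[1])<.03); m[:,:235]=0;m[:,323:]=0
print(cv2.minAreaRect((P[m][:,:2]*1000).astype(np.float32)), np.degrees(BY))
for f in('w1','w3','w5','w8'):
    c=dict(np.load(f'pics/{f}.npz'));P=cloud(c);B=np.stack([*np.moveaxis((P[...,:2]-O)@BR,-1,0)],-1)
    m=(abs(P[...,2]-.024)<.0035)&(abs(B[...,0]+.057)<.04)&(abs(B[...,1]+.0485)<.04)
    if m.sum()>100:
        q=B[m]*1000; print(f,m.sum(),np.percentile(q,[1,99],axis=0).round(1).tolist(),cv2.minAreaRect(q.astype(np.float32)))
```

```text
die top 0.1543734660908025
((505.5240478515625, 133.19151306152344), (33.43455123901367, 36.66304016113281), 82.6085433959961) -7.366031170778592
w1 2525 [[-83.8, -79.0], [-24.5, -19.3]] ((-60.411922454833984, -49.33494567871094), (60.40629577636719, 72.95063018798828), 89.81522369384766)
w3 2658 [[-83.5, -79.7], [-24.4, -20.3]] ((-53.87459945678711, -50.075599670410156), (60.12769317626953, 60.28710174560547), 89.92963409423828)
w5 2862 [[-83.9, -79.5], [-24.1, -20.4]] ((-53.79072570800781, -50.0704345703125), (60.33176040649414, 60.033485412597656), 0.027404621243476868)
w8 2389 [[-84.0, -79.2], [-45.3, -19.9]] ((-61.224632263183594, -49.465450286865234), (45.9250373840332, 59.99732208251953), 0.15469616651535034)
```

Run:
```python
from h import *
t=W([-.0539,-.05]);print(t); o=ctrl.get_obs(); print(mv(o,[t[0]-.5055,t[1]-.1318,-.088],np.radians(.2)))
```

```text
[0.50828447 0.13068453]
(array([-0.015, -0.004,  0.44 ]), np.float64(-0.002))
```

```bash
python3 -m handwheel '[[[-0.015,-0.004,0.1,-0.002],[-0.015,-0.004,0.3,-0.002],[-0.015,-0.004,0.42,-0.002],[-0.015,-0.004,0.44,-0.002],[-0.015,-0.004,0.44,-0.002],[-0.015,-0.004,0.44,-0.002]]]';  python3 - <<'E'
from h import *
o=ctrl.get_obs()
c=cam('wrist','w9.png');P=cloud(c)
p=o['eef_pos'];zt=np.median(P[275:285,250:262,2]);print('die top',zt,p)
B=(P[...,:2]-O)@BR
m=(abs(P[...,2]-zt)<.003)&(abs(P[...,0]-p[0])<.018)
h=cv2.cvtColor(c['color'],cv2.COLOR_RGB2HSV); m2=m&(abs(P[...,1]-p[1])<.024)&(c['color'].min(-1)>110)
print('die board',cv2.minAreaRect((B[m2]*1000).astype(np.float32)))
m=(abs(P[...,2]-.024)<.0035)&(abs(B[...,0]+.054)<.04)&(abs(B[...,1]+.05)<.04)
q=B[m]*1000;print('pocket',np.percentile(q,[1,99],axis=0).round(1).tolist())
E
```

```text
time_s: 16.68
eef_pos: [0.5096, 0.1313, 0.0338]
eef_rot: [0.001, 0.063, 0.998, 0.0]
wrist_force: [0.5, 0.7, -1.1]
opening: 0.403
grasp_force: 66.1
die top 0.06777551604909815 [0.50955108 0.13126837 0.03384226]
die board ((-53.090049743652344, -48.37709045410156), (36.160579681396484, 35.276424407958984), 0.8006334900856018)
pocket [[-84.2, -79.3], [-51.3, -19.9]]
```

View pics/w9.png

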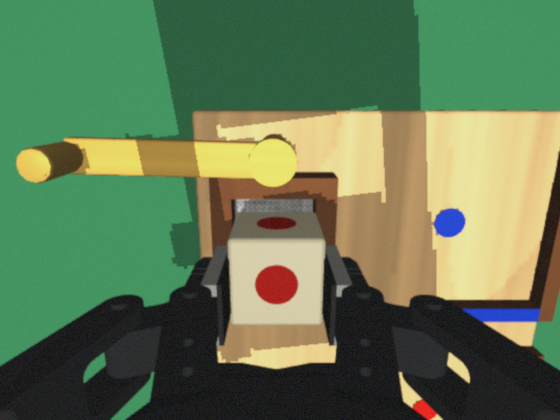

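```bash
python3 -m handwheel '[[[0.005,-0.006,0,0.006],[0.005,-0.006,0.03,0.006],[0.005,-0.006,0.06,0.006],[0.005,-0.006,0.08,0.006],[0.005,-0.006,0.1,0.006],[0.005,-0.006,0.1,0.006]]]'
```

```text
time_s: 17.48
eef_pos: [0.5068, 0.1302, 0.012]
eef_rot: [-0.0, 0.068, 0.998, -0.0]
wrist_force: [-0.4, -0.2, -0.9]
opening: 0.402
grasp_force: 66.1
```

```bash
python3 -m handwheel '[[[0,0,0,0],[0,0,0,0],[0,0,0,0],[0,0,-0.3,0],[0,0,-0.5,0],[0,0,-0.6,0],[0,0,-0.6,0],[0,0,-0.6,0]]]' 52
python3 - <<'E'
from h import *
o=ctrl.get_obs()
c=cam('wrist','w10.png');P=cloud(c);B=(P[...,:2]-O)@BR
m=(abs(B[...,0]+.054)<.016)&(abs(B[...,1]+.05)<.016); print(np.percentile(P[m][:,2],[10,50,90]).round(4))
zt=np.median(P[m][:,2]);m=(abs(P[...,2]-zt)<.003)&(abs(B[...,0]+.054)<.024)&(abs(B[...,1]+.05)<.024);print(cv2.minAreaRect((B[m]*1000).astype(np.float32)))
h=cv2.cvtColor(c['color'],cv2.COLOR_RGB2HSV)
m=(P[...,2]>.068)&(P[...,2]<.08)&(h[...,0]>18)&(h[...,0]<35)&(h[...,1]>100)
n,l,s,ce=cv2.connectedComponentsWithStats(m.astype(np.uint8))
for i in range(1,n):
    if s[i,4]>30:
        k=np.median(P[l==i],0); b=(k[:2]-O)@BR; d=b-[-.096,-.05]; print(s[i],k,b,np.hypot(*d),np.arctan2(-d[1],d[0]))
E
```

```text
time_s: 18.48
eef_pos: [0.5064, 0.1302, 0.1314]
eef_rot: [-0.001, 0.068, 0.998, -0.0]
wrist_force: [0.6, -0.7, 0.3]
opening: 0.605
grasp_force: 0.0
[0.0442 0.2257 0.2331]
((-68.58171844482422, -50.02009963989258), (47.966064453125, 8.762036323547363), 89.80374145507812)
[135 134  23  20 354] [0.45434993 0.06142519 0.07364271] [-0.09850986 -0.12560257] 0.07564422371065574 1.6039821985976994
```

The die is seated: its top is at z=0.044. The latch is at 1.60. Next I'll shut it.

```bash
sed -i 's/^HINGE=.*/HINGE=np.array([-.096,-.05])/' h.py
python3 - <<'E'
from h import *
go([.4546,.0612,.11],-9)
E
```

```text
row [0.209, -0.376, 0.106] -1.033 from [0.5062 0.1301 0.131 ] 82.2
```

```bash
python3 -m handwheel '[[[0.209,-0.376,0.1,1],[0.209,-0.376,0.1,1],[0.209,-0.376,0.1,1],[0.209,-0.376,0.1,1],[0.209,-0.376,0.1,1],[0.209,-0.376,0.1,1],[0.209,-0.376,0.1,1],[0.209,-0.376,0.1,1],[0.209,-0.376,0.1,1],[0.209,-0.376,0.1,1]]]' 22
python3 - <<'E'
from h import *
go([.4546,.0612,.040],-9)
E
```

```text
time_s: 19.77
eef_pos: [0.4551, 0.0614, 0.1118]
eef_rot: [-0.001, 0.728, 0.685, -0.0]
wrist_force: [-0.6, 0.0, -0.1]
opening: 0.261
grasp_force: 0.0
row [-0.001, -0.002, 0.359] 0.064 from [0.4551 0.0614 0.1118] -3.5
```

```bash
python3 -m handwheel '[[[-0.001,-0.002,0.1,0.064],[-0.001,-0.002,0.25,0.064],[-0.001,-0.002,0.355,0.064],[-0.001,-0.002,0.355,0.064],[-0.001,-0.002,0.355,0.064]]]'
python3 - <<'E'
from h import *
print(ctrl.get_obs()['wrist_force'])
for th in list(np.arange(1.48,.1,-.15))+[.0]: go([*latchpt(th,.0765),.040],np.degrees(BY-th)+90)
E
```

```text
time_s: 20.4
eef_pos: [0.4557, 0.0611, 0.0421]
eef_rot: [0.0, 0.761, 0.649, 0.0]
wrist_force: [0.6, -0.8, -0.6]
opening: 0.259
grasp_force: 0.0
[ 0.550175   -0.80672605 -0.60182652]
row [-0.001, 0.04, 0.01] -0.081 from [0.4557 0.0611 0.0421] -9.1
row [0.01, 0.096, 0.01] -0.181 from [0.4557 0.0611 0.0421] -9.1
row [0.03, 0.15, 0.011] -0.281 from [0.4557 0.0611 0.0421] -9.1
row [0.057, 0.201, 0.011] -0.381 from [0.4557 0.0611 0.0421] -9.1
row [0.092, 0.247, 0.011] -0.481 from [0.4557 0.0611 0.0421] -9.1
row [0.133, 0.287, 0.011] -0.581 from [0.4557 0.0611 0.0421] -9.1
row [0.179, 0.32, 0.011] -0.681 from [0.4557 0.0611 0.0421] -9.1
row [0.23, 0.346, 0.011] -0.781 from [0.4557 0.0611 0.0421] -9.1
row [0.284, 0.365, 0.011] -0.881 from [0.4557 0.0611 0.0421] -9.1
row [0.341, 0.374, 0.011] -0.981 from [0.4557 0.0611 0.0421] -9.1
row [0.39, 0.376, 0.011] 1.027 from [0.4557 0.0611 0.0421] -9.1
```

```bash
python3 -m handwheel '[[[0,0.04,0.01,-0.08],[0.01,0.096,0.01,-0.18],[0.03,0.15,0.01,-0.28],[0.057,0.201,0.01,-0.38],[0.092,0.247,0.01,-0.48],[0.133,0.287,0.01,-0.58],[0.179,0.32,0.01,-0.68],[0.23,0.346,0.01,-0.78],[0.284,0.365,0.01,-0.88],[0.341,0.374,0.01,-0.98]]]'
python3 - <<'E'
from h import *
print(ctrl.get_obs()['wrist_force'])
for th in (.05,-.04,-.09): go([*latchpt(th,.0765),.040],np.degrees(BY-th)+90)
E
```

```text
time_s: 21.65
eef_pos: [0.541, 0.1167, 0.0408]
eef_rot: [0.001, 0.127, 0.992, -0.0]
wrist_force: [-0.4, -0.7, -0.1]
opening: 0.256
grasp_force: 0.4
[-0.43400487 -0.6973124  -0.11879647]
row [0.004, 0.029, 0.004] -0.051 from [0.541  0.1167 0.0408] 75.4
row [0.008, 0.063, 0.004] -0.111 from [0.541  0.1167 0.0408] 75.4
row [0.011, 0.082, 0.004] -0.145 from [0.541  0.1167 0.0408] 75.4
```

```bash
python3 -m handwheel '[[[0.004,0.029,0,-0.05],[0.008,0.055,0,-0.09],[0.009,0.065,0,-0.11],[0.009,0.075,0,-0.11],[0.009,0.075,0,-0.11],[0.009,0.075,0,-0.11]]]'
```

```text
time_s: 22.4
eef_pos: [0.5426, 0.1309, 0.0399]
eef_rot: [0.0, 0.048, 0.999, -0.0]
wrist_force: [0.5, -4.2, 3.3]
opening: 0.257
grasp_force: 2.1
```

```bash
python3 -m handwheel '[[[0,-0.015,0,0],[0,-0.015,0,0],[0,-0.015,-0.3,0],[0,-0.015,-0.6,0],[0,-0.015,-0.8,0],[0,-0.015,-0.8,0],[0,-0.015,-0.8,0]]]'
python3 - <<'E'
from h import *
c=cam('wrist','w11.png');P=cloud(c);h=cv2.cvtColor(c['color'],cv2.COLOR_RGB2HSV)
m=(P[...,2]>.068)&(P[...,2]<.08)&(h[...,0]>18)&(h[...,0]<35)&(h[...,1]>100)
n,l,s,ce=cv2.connectedComponentsWithStats(m.astype(np.uint8))
for i in range(1,n):
    if s[i,4]>30:
        k=np.median(P[l==i],0); b=(k[:2]-O)@BR; d=b-HINGE; print(s[i],k,b,np.hypot(*d),np.arctan2(-d[1],d[0]))
E
```

```text
time_s: 23.28
eef_pos: [0.5411, 0.1287, 0.1986]
eef_rot: [-0.001, 0.048, 0.999, 0.0]
wrist_force: [0.5, 0.8, -0.8]
opening: 0.259
grasp_force: 0.0
[266 182  14  16 171] [0.5420641  0.12669404 0.07397642] [-0.01988753 -0.04962674] 0.07611338726036729 -0.004904002587646749
```

The latch is fully shut, at about 0 rad. Next, the chips, starting with a view of red and green.

```bash
cat >> h.py <<'E'
def chips(c):
    h=cv2.cvtColor(c['color'],cv2.COLOR_RGB2HSV).astype(int); P=cloud(c)
    H,S,V=h[...,0],h[...,1],h[...,2]
    ivory=((S<110)&((H<48)|(V>200))|(S<60))&(V>100)
    cols={'red':((H<7)|(H>173))&(S>140),'green':(H>45)&(H<90)&(P[...,2]>.005),'blue':(H>100)&(H<128)&(S>90)}
    raised=((P[...,2]>.0055)&(P[...,2]<.024)).astype(np.uint8)
    raised=cv2.morphologyEx(raised,cv2.MORPH_OPEN,np.ones((3,3)))
    n,l,s,ce=cv2.connectedComponentsWithStats(raised)
    out={}
    for i in range(1,n):
        if s[i,4]<300: continue
        q=P[l==i]; zt=np.percentile(q[:,2],80); q=q[q[:,2]>zt-.0035]
        r=cv2.minAreaRect((q[:,:2]*1000).astype(np.float32)); (a,b)=r[1]; yaw=r[2] if a>b else r[2]+90
        if not(50<max(a,b)<85 and 18<min(a,b)<34): continue
        k=max(cols,key=lambda k:(cols[k]&(l==i)).sum())
        out[k]=(np.array(r[0])/1000,(yaw+90)%180-90); print(k,np.round(r[0],1),np.round([max(a,b),min(a,b)],1),'yaw',round((yaw+90)%180-90,1),'ztop',zt.round(4),ce[i].round())
    return out
E
python3 -m handwheel '[[[0,-1,-0.1,0],[0,-1,-0.1,0],[0,-1,-0.1,0],[0,-1,-0.1,0],[0,-1,-0.1,0],[0,-1,-0.1,0]]]' 50
python3 - <<'E'
from h import *
c=cam('wrist','w12.png'); r=chips(c)
for k,(p,y) in r.items(): go([*p,.08],y+90)
E
```

```text
time_s: 24.08
eef_pos: [0.5223, -0.069, 0.2185]
eef_rot: [-0.001, 0.047, 0.999, 0.001]
wrist_force: [-0.4, 0.3, 0.1]
opening: 0.584
grasp_force: 0.0
green [ 436.6 -105.5] [71.9 26.5] yaw 23.0 ztop 0.0108 [228.  83.]
red [603.5 -89.7] [72.2 26.8] yaw 21.0 ztop 0.0111 [262. 245.]
blue [ 597.7 -325.9] [72.2 28.3] yaw 22.7 ztop 0.0109 [ 45. 260.]
row [0.409, -0.223, 0.694] -0.331 from [ 0.5224 -0.0688  0.2187] 84.6
row [-0.414, -0.066, 0.693] -0.307 from [ 0.5224 -0.0688  0.2187] 84.6
row [-0.497, -1.245, 0.692] -0.327 from [ 0.5224 -0.0688  0.2187] 84.6
```

```bash
python3 -m handwheel '[[[-0.2,-0.03,0.3,-0.12],[-0.414,-0.066,0.6,-0.24],[-0.414,-0.066,0.8,-0.307],[-0.414,-0.066,0.9,-0.307],[-0.414,-0.066,0.9,-0.307],[-0.414,-0.066,0.9,-0.307]]]' 42
python3 - <<'E'
from h import *
go([.6035,-.0897,-.012],111)
o=ctrl.get_obs();p=o['eef_pos']
c=cam('scene','s13.png'); P=cloud(c); m=(np.hypot(P[...,0]-p[0],P[...,1]-p[1])<.045)&(P[...,2]>.02)&(c['range_z']>0)
print(p,np.sort(P[m][:,2])[:8].round(4))
E
```

```text
time_s: 24.88
eef_pos: [0.6052, -0.0916, 0.0421]
eef_rot: [0.002, -0.181, 0.983, -0.001]
wrist_force: [0.1, -0.1, -0.1]
opening: 0.494
grasp_force: 0.0
row [0.005, 0.013, 0.27] -0.002 from [ 0.6052 -0.0916  0.0421] 110.9
[ 0.60515828 -0.09162588  0.04207779] [0.0578 0.0586 0.0587 0.0592 0.0594 0.0597 0.0602 0.0602]
```

```bash
python3 -m handwheel '[[[0.003,0.01,0.15,0],[0.003,0.01,0.25,0],[0.003,0.01,0.27,0],[0.003,0.01,0.27,0]]]' 42; python3 -m handwheel '[[[0,0,0,0],[0,0,0,0],[0,0,0,0],[0,0,0,0],[0,0,0,0]]]' 15
```

```text
time_s: 25.42
eef_pos: [0.6028, -0.0902, -0.014]
eef_rot: [0.0, -0.181, 0.983, -0.0]
wrist_force: [-0.0, 0.4, -0.3]
opening: 0.493
grasp_force: 0.0
time_s: 26.05
eef_pos: [0.6036, -0.0905, -0.0132]
eef_rot: [0.001, -0.181, 0.983, -0.001]
wrist_force: [0.2, -0.5, 6.3]
opening: 0.279
grasp_force: 59.9
```

```bash
python3 -m handwheel '[[[0,0,-0.2,0],[0,0,-0.4,0],[0,0,-0.5,0],[0,0,-0.5,0],[0,0,-0.5,0]]]'
python3 - <<'E'
from h import *
o=ctrl.get_obs();print(o['opening'],o['grasp_force'])
c=cam('wrist'); chips(c)
t=W([.107-.036-.012,.092-.038]); print(t); go([*t,.09],np.degrees(BY)+90)
E
```

```text
time_s: 26.68
eef_pos: [0.6013, -0.0896, 0.0837]
eef_rot: [-0.001, -0.181, 0.983, 0.001]
wrist_force: [-0.1, 1.3, -0.9]
opening: 0.284
grasp_force: 59.2
0.28403405836750384 59.191516041755676
[0.63358634 0.2193516 ]
row [-0.702, 1.386, -0.032] 0.328 from [ 0.6011 -0.0896  0.0834] 110.9
```

```bash
python3 -m handwheel '[[[-0.15,0.3,0,0],[-0.3,0.6,0,0],[-0.45,0.88,0,0],[-0.5,0.98,0,0],[-0.5,0.98,0,0],[-0.5,0.98,0,0]]]'; python3 -m handwheel '[[[-0.1,0.2,0,0.1],[-0.202,0.406,0,0.2],[-0.202,0.406,0,0.328],[-0.202,0.406,0,0.328],[-0.202,0.406,0,0.328]]]';python3 - <<'E'
from h import *
o=ctrl.get_obs();print(o['opening'],o['grasp_force'])
c=cam('wrist','w14.png')
t=W([.107-.036-.012,.092-.038]); print(t); go([*t,-.003],np.degrees(BY)+90)
E
```

```text
time_s: 27.48
eef_pos: [0.6252, 0.1282, 0.084]
eef_rot: [-0.001, -0.181, 0.983, -0.0]
wrist_force: [0.0, -0.5, -0.1]
opening: 0.284
grasp_force: 59.2
time_s: 28.1
eef_pos: [0.635, 0.2174, 0.0852]
eef_rot: [-0.0, 0.063, 0.998, -0.0]
wrist_force: [0.7, -0.3, -0.4]
opening: 0.284
grasp_force: 59.2
0.2837148393918864 59.242921471595764
[0.63358634 0.2193516 ]
row [0.008, 0.008, 0.441] 0.001 from [0.635  0.2175 0.0853] 82.7
```

View pics/w14.png

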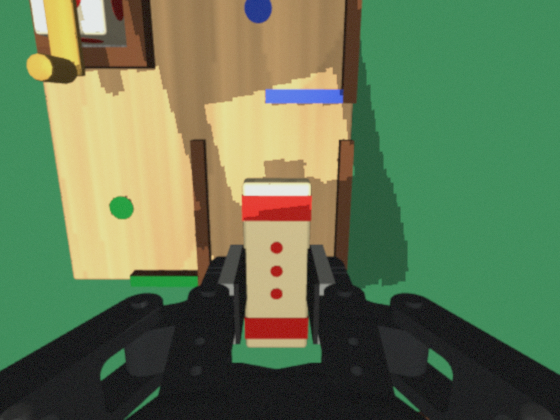

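```bash
python3 -m handwheel '[[[0.006,0.006,0.15,0],[0.006,0.006,0.3,0],[0.006,0.006,0.4,0],[0.006,0.006,0.44,0],[0.006,0.006,0.445,0],[0.006,0.006,0.445,0]]]'; python3 -m handwheel '[[[-0.03,0,0,0],[-0.05,0,0,0],[-0.06,0,0,0],[-0.06,0,0,0]]]'
```

```text
time_s: 28.9
eef_pos: [0.6348, 0.2204, -0.0024]
eef_rot: [0.001, 0.064, 0.998, 0.0]
wrist_force: [0.7, -0.8, -0.7]
opening: 0.287
grasp_force: 59.3
time_s: 29.4
eef_pos: [0.646, 0.2188, -0.0035]
eef_rot: [0.0, 0.064, 0.998, 0.0]
wrist_force: [-0.1, 0.2, -0.1]
opening: 0.28
grasp_force: 59.3
```

```bash
python3 -m handwheel '[[[-0.01,0,0,0],[-0.015,0,0,0],[-0.02,0,0,0],[-0.02,0,0,0]]]'
```

```text
time_s: 29.9
eef_pos: [0.6467, 0.2187, -0.0044]
eef_rot: [-0.003, 0.064, 0.998, -0.0]
wrist_force: [-8.8, -0.2, 3.8]
opening: 0.282
grasp_force: 59.7
```

The chip is against the end stop (8.8 N). I'll release it and push it to the fence with closed fingers.

```bash
python3 -m handwheel '[[[0.01,0,0,0],[0.01,0,0,0],[0.01,0,0,0],[0.01,0,-0.15,0],[0.01,0,-0.3,0],[0.01,0,-0.45,0],[0.01,0,-0.45,0]]]' 37;python3 - <<'E'
from h import *
print(ctrl.get_obs()['opening'])
t=W([.071,.025]); go([*t,.06],np.degrees(BY)-.5)
E
```

```text
time_s: 30.78
eef_pos: [0.6505, 0.2189, 0.0901]
eef_rot: [0.003, 0.064, 0.998, 0.001]
wrist_force: [0.6, 0.5, 0.3]
opening: 0.437
grasp_force: 0.0
0.4365685907808077
row [0.025, -0.154, 0.15] -1.041 from [0.6505 0.2189 0.0901] 82.7
```

```bash
python3 -m handwheel '[[[0.025,-0.154,0,0.12],[0.025,-0.154,0,0.24],[0.025,-0.154,0,0.36],[0.025,-0.154,0,0.48],[0.025,-0.154,0,0.6],[0.025,-0.154,0,0.72],[0.025,-0.154,0.1,0.84],[0.025,-0.154,0.15,1],[0.025,-0.154,0.15,1],[0.025,-0.154,0.15,1]]]' 0;python3 - <<'E'
from h import *
t=W([.071,.025]); go([*t,-.003],np.degrees(BY))
o=ctrl.get_obs();p=o['eef_pos'];print(o['opening'])
c=cam('scene'); P=cloud(c); m=(np.hypot(P[...,0]-p[0],P[...,1]-p[1])<.03)&(P[...,2]>.035)&(c['range_z']>0)
print(p,np.sort(P[m][:,2])[:8].round(4))
c=cam('wrist','w15.png'); Q=cloud(c);B=(Q[...,:2]-O)@BR
m=(abs(Q[...,2]-.018)<.003)&(B[...,1]>.03)&(B[...,1]<.08)&(B[...,0]>.02)&(B[...,0]<.104)
print(cv2.minAreaRect((B[m]*1000).astype(np.float32)))
E
```

```text
time_s: 32.02
eef_pos: [0.6381, 0.1884, 0.0549]
eef_rot: [-0.001, 0.727, 0.687, -0.001]
wrist_force: [0.5, -0.7, 0.4]
opening: 0.001
grasp_force: 0.0
row [0.004, 0.019, 0.29] 0.048 from [0.6381 0.1884 0.0549] -3.2
0.0007809074864766105
[0.63809158 0.18842391 0.05494731] [0.0708 0.0729 0.0729 0.0737 0.075  0.0752 0.0753 0.0756]
((69.75045776367188, 55.55432891845703), (68.49071502685547, 26.721784591674805), 0.04862413927912712)
```

View pics/w15.png

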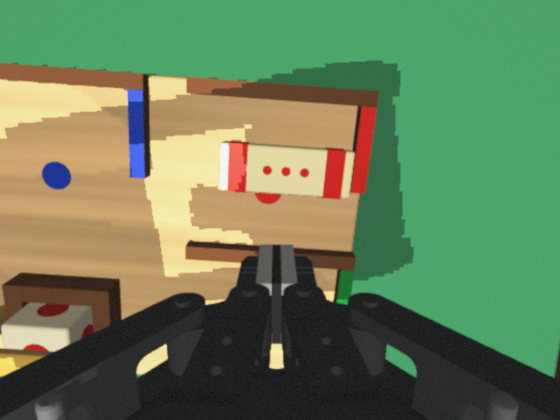

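The red chip lies against the red stop at (287,170), and the closed fingers are over the free strip. I'll push it to the fence.

```bash
python3 -m handwheel '[[[0.004,0.019,0.1,0.048],[0.004,0.019,0.2,0.048],[0.004,0.019,0.28,0.048],[0.004,0.019,0.29,0.048],[0.004,0.019,0.29,0.048]]]';  python3 -m handwheel '[[[0.03,0,0,0],[0.06,0,0,0],[0.09,0,0,0],[0.11,0,0,0],[0.13,0,0,0],[0.135,0,0,0],[0.135,0,0,0]]]'
```

```text
time_s: 32.75
eef_pos: [0.6428, 0.1892, -0.0015]
eef_rot: [-0.0, 0.751, 0.66, -0.0]
wrist_force: [0.1, -0.5, -0.1]
opening: 0.003
grasp_force: 0.0
time_s: 33.62
eef_pos: [0.6461, 0.2161, -0.0016]
eef_rot: [-0.0, 0.751, 0.66, -0.0]
wrist_force: [-0.5, 0.0, 0.2]
opening: -0.002
grasp_force: 0.0
```

```bash
python3 -m handwheel '[[[0.005,0,0.01,0],[0.01,0,0.01,0],[0.018,0,0.01,0],[0.025,0,0.01,0],[0.025,0,0.01,0]]]'
python3 - <<'E'
from h import *
print(ctrl.get_obs()['wrist_force'],(ctrl.get_obs()['eef_pos'][:2]-O)@BR)
E
```

```text
time_s: 34.25
eef_pos: [0.6464, 0.2184, -0.0038]
eef_rot: [0.001, 0.751, 0.66, -0.002]
wrist_force: [-3.3, -10.8, 3.4]
opening: 0.007
grasp_force: 4.9
[ -3.25465108 -10.78933229   3.39048853] [0.07178534 0.05467339]
```

```bash
python3 -m handwheel '[[[-0.04,0,0,0],[-0.04,0,-0.1,0],[-0.04,-0.2,-0.25,0],[0.11,-0.28,-0.25,0],[0.11,-0.28,-0.25,0],[0.11,-0.28,-0.25,0]]]'
python3 - <<'E'
from h import *
t=W([.014,.077]); go([*t,-.004],np.degrees(BY))
c=cam('wrist','w16.png'); Q=cloud(c);B=(Q[...,:2]-O)@BR
m=(abs(Q[...,2]-.018)<.003)&(B[...,1]>.055)&(B[...,1]<.0935)&(B[...,0]>.025)&(B[...,0]<.12)
q=B[m]*1000;print(np.percentile(q,[1,99],axis=0))
cv2.imwrite('pics/w16b.png',cv2.resize(c['color'][20:260,200:480,::-1],(770,660))[:600])
E
```

```text
time_s: 35.0
eef_pos: [0.5948, 0.2502, 0.0475]
eef_rot: [0.0, 0.751, 0.66, 0.001]
wrist_force: [0.5, 0.1, -0.4]
opening: 0.005
grasp_force: 0.0
row [-0.013, -0.013, 0.258] 0.0 from [0.5948 0.2502 0.0475] -7.3
[[ 34.86525711  57.69251376]
 [114.93947445  93.23296964]]
```

View pics/w16b.png

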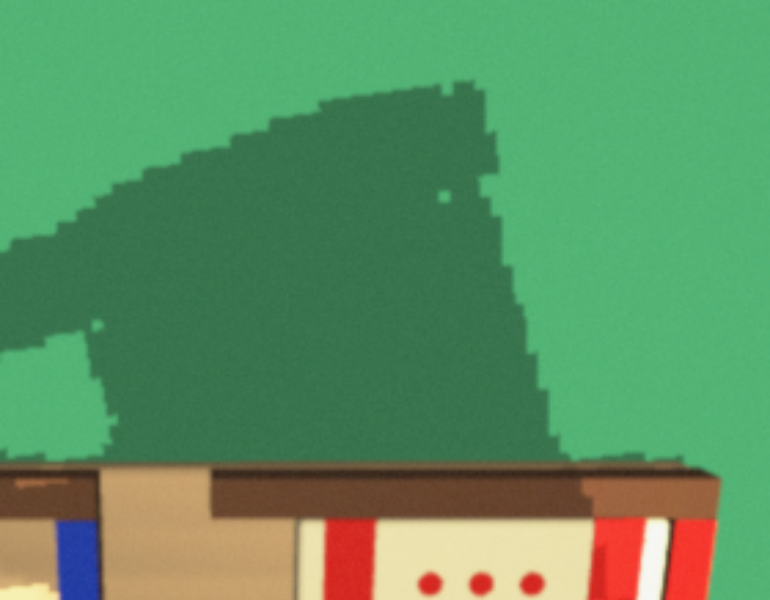

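Red is flush at the fence, with a sliver of gap at the stop. I'll nudge the end.

```bash
python3 -m handwheel '[[[-0.013,-0.013,0.1,0],[-0.013,-0.013,0.2,0],[-0.013,-0.013,0.255,0],[-0.013,-0.013,0.255,0],[-0.013,0.005,0.255,0],[-0.013,0.015,0.255,0],[-0.013,0.02,0.255,0],[-0.013,0.025,0.255,0],[-0.013,0.025,0.255,0]]]'
python3 - <<'E'
from h import *
print((ctrl.get_obs()['eef_pos'][:2]-O)@BR)
E
```

```text
time_s: 36.17
eef_pos: [0.5988, 0.2467, -0.0045]
eef_rot: [0.0, 0.751, 0.66, 0.0]
wrist_force: [0.2, 0.2, -1.0]
opening: -0.0
grasp_force: 0.0
[0.02102774 0.07671706]
```

```bash
python3 -m handwheel '[[[0,0.008,0,0],[0,0.015,0,0],[0,0.022,0,0],[0,0.022,0,0]]]'
python3 - <<'E'
from h import *
print((ctrl.get_obs()['eef_pos'][:2]-O)@BR)
E
```

```text
time_s: 36.67
eef_pos: [0.6007, 0.2465, -0.0048]
eef_rot: [-0.002, 0.751, 0.66, -0.002]
wrist_force: [-8.9, 0.0, 6.2]
opening: 0.0
grasp_force: 5.3
[0.02287979 0.07672996]
```

```bash
python3 -m handwheel '[[[0,-0.03,0,0],[0,-0.03,-0.3,0],[0,-0.03,-0.6,0],[-0.3,-0.2,-0.9,0.1],[-0.6,-0.3,-0.9,0.2],[-0.9,-0.4,-0.9,0.3],[-1,-0.4,-0.9,0.4],[-1,-0.4,-0.9,0.5],[-1,-0.4,-0.9,0.6],[-1,-0.4,-0.9,0.697]]]' 50
python3 - <<'E'
from h import *
c=cam('wrist','w17.png'); r=chips(c)
print(ctrl.get_obs()['q'].round(2))
p,y=r.get('green',((.4366,-.1055),23)); go([*p,.04],y+90)
E
```

```text
time_s: 37.92
eef_pos: [0.4984, 0.0577, 0.1759]
eef_rot: [0.0, 0.981, 0.194, 0.001]
wrist_force: [-0.3, -0.6, -0.5]
opening: 0.586
grasp_force: 0.0
[-0.12  0.06  1.83 -0.    1.25  1.06]
row [-0.594, 0.64, 0.679] -0.011 from [0.4983 0.0578 0.1758] -67.9
```

```bash
python3 -m handwheel '[[[-0.3,0.3,0,0],[-0.45,0.6,0.1,0],[-0.45,0.64,0.1,0],[-0.45,0.64,0.1,0],[-0.45,0.64,0.1,0]]]' 50
python3 - <<'E'
from h import *
c=cam('wrist','w18.png'); r=chips(c)
p,y=r.get('green',((.4366,-.1055),23)); go([*p,.03],y+90); go([*p,-.013],y+90)
E
```

```text
time_s: 38.6
eef_pos: [0.4646, -0.0944, 0.1556]
eef_rot: [-0.0, 0.98, 0.197, 0.0]
wrist_force: [-0.5, 0.6, -0.3]
opening: 0.581
grasp_force: 0.0
green [ 436.  -106.2] [71.9 26.3] yaw 22.6 ztop 0.0106 [276. 219.]
row [-0.156, 0.0, 0.628] 0.002 from [ 0.4646 -0.094   0.1557] -67.2
row [-0.156, 0.0, 0.843] 0.002 from [ 0.4646 -0.094   0.1557] -67.2
```

View pics/w18.png

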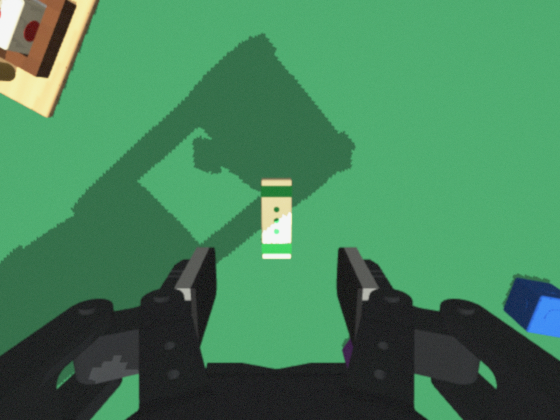

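The green chip at (276,219) is aligned with the jaws. Grasping it.

```bash
python3 -m handwheel '[[[-0.156,0,0.2,0],[-0.156,0,0.45,0],[-0.156,0,0.65,0],[-0.156,0,0.8,0],[-0.156,0,0.843,0],[-0.156,0,0.843,0]]]' 42; python3 -m handwheel '[[[0,0,0,0],[0,0,0,0],[0,0,0,0],[0,0,0,0],[0,0,0,0]]]' 15;  python3 -m handwheel '[[[0,0,-0.2,0],[0,0,-0.4,0],[0,0,-0.5,0],[0,0,-0.5,0],[0,0,-0.5,0]]]'
python3 - <<'E'
from h import *
t=W([.107-.036-.012,-.038]); print(t); go([*t,.09],np.degrees(BY)+90)
E
```

```text
time_s: 39.4
eef_pos: [0.4359, -0.1061, -0.0129]
eef_rot: [-0.0, 0.98, 0.198, -0.0]
wrist_force: [0.4, -0.3, 0.6]
opening: 0.489
grasp_force: 0.0
time_s: 40.02
eef_pos: [0.4371, -0.1072, -0.0115]
eef_rot: [0.001, 0.98, 0.197, 0.001]
wrist_force: [-0.5, 1.9, 7.0]
opening: 0.282
grasp_force: 59.7
time_s: 40.65
eef_pos: [0.4352, -0.1065, 0.0863]
eef_rot: [-0.0, 0.98, 0.197, -0.0]
wrist_force: [-0.5, 0.7, 0.2]
opening: 0.282
grasp_force: 59.1
[0.62179124 0.12811085]
row [1.313, -0.722, -0.018] 0.35 from [ 0.4352 -0.1065  0.0863] -67.3
```

```bash
python3 -m handwheel '[[[0.3,-0.16,0,0],[0.55,-0.3,0,0],[0.8,-0.43,0,0],[1,-0.55,0,0],[1,-0.55,0,0],[1,-0.55,0,0]]]'; python3 -m handwheel '[[[0.2,-0.1,0,0.1],[0.313,-0.172,0,0.2],[0.313,-0.172,0,0.3],[0.313,-0.172,0,0.35],[0.313,-0.172,0,0.35]]]';python3 - <<'E'
from h import *
o=ctrl.get_obs();print(o['opening'],o['grasp_force'])
t=W([.107-.036-.012,-.038]); go([*t,-.003],np.degrees(BY)+90)
E
```

```text
time_s: 41.4
eef_pos: [0.5762, 0.0719, 0.0851]
eef_rot: [-0.0, 0.98, 0.197, -0.002]
wrist_force: [1.0, -0.2, -1.1]
opening: 0.281
grasp_force: 59.1
time_s: 42.02
eef_pos: [0.6213, 0.1265, 0.0862]
eef_rot: [0.0, 0.998, -0.065, -0.001]
wrist_force: [-0.2, -1.3, -1.0]
opening: 0.28
grasp_force: 59.1
0.2795084909841942 59.14409637451172
row [0.002, -0.009, 0.446] -0.001 from [0.6213 0.1265 0.0862] -97.4
```

```bash
python3 -m handwheel '[[[0.002,-0.009,0.15,0],[0.002,-0.009,0.3,0],[0.002,-0.009,0.4,0],[0.002,-0.009,0.44,0],[0.002,-0.009,0.446,0],[0.002,-0.009,0.446,0]]]'; python3 -m handwheel '[[[0.03,0,0,0],[0.05,0,0,0],[0.06,0,0,0],[0.07,0,0,0],[0.075,0,0,0],[0.08,0,0,0],[0.08,0,0,0]]]'
```

```text
time_s: 42.78
eef_pos: [0.6237, 0.1296, -0.0013]
eef_rot: [-0.0, 0.998, -0.064, 0.001]
wrist_force: [0.0, -0.4, -0.8]
opening: 0.281
grasp_force: 59.2
time_s: 43.65
eef_pos: [0.6355, 0.1279, -0.0035]
eef_rot: [0.0, 0.998, -0.064, -0.003]
wrist_force: [-8.7, 1.1, 3.4]
opening: 0.279
grasp_force: 59.6
```

```bash
python3 -m handwheel '[[[-0.01,0,0,0],[-0.01,0,0,0],[-0.01,0,0,0],[-0.01,0,-0.15,0],[-0.01,0,-0.3,0],[-0.01,0,-0.45,0],[-0.01,0,-0.45,0]]]' 37;python3 - <<'E'
from h import *
t=W([.071,-.068]); go([*t,.055],np.degrees(BY)-1)
E
```

```text
time_s: 44.52
eef_pos: [0.6394, 0.1278, 0.0911]
eef_rot: [-0.0, 0.998, -0.064, 0.003]
wrist_force: [0.5, 1.0, 0.4]
opening: 0.434
grasp_force: 0.0
row [-0.028, 0.16, 0.18] -1.036 from [0.6394 0.1278 0.0911] -97.4
```

```bash
python3 -m handwheel '[[[-0.028,0.16,0,-0.12],[-0.028,0.16,0,-0.24],[-0.028,0.16,0,-0.36],[-0.028,0.16,0,-0.48],[-0.028,0.16,0,-0.6],[-0.028,0.16,0,-0.72],[-0.028,0.16,0.1,-0.84],[-0.028,0.16,0.18,-1],[-0.028,0.16,0.18,-1],[-0.028,0.16,0.18,-1]]]' 0;python3 - <<'E'
from h import *
t=W([.071,-.068]); go([*t,-.005],np.degrees(BY))
c=cam('wrist','w19.png'); Q=cloud(c);B=(Q[...,:2]-O)@BR
m=(abs(Q[...,2]-.018)<.003)&(B[...,1]>-.06)&(B[...,1]<-.005)&(B[...,0]>.02)&(B[...,0]<.104)
print(cv2.minAreaRect((B[m]*1000).astype(np.float32)))
E
```

```text
time_s: 45.78
eef_pos: [0.6262, 0.0967, 0.0502]
eef_rot: [-0.001, 0.774, 0.633, -0.001]
wrist_force: [0.5, 0.4, 0.2]
opening: -0.001
grasp_force: 0.0
row [0.004, 0.018, 0.276] -0.048 from [0.6262 0.0967 0.0502] -11.5
((69.79144287109375, -35.82825469970703), (26.727521896362305, 68.39850616455078), 89.90570068359375)
```

```bash
python3 -m handwheel '[[[0.004,0.018,0.1,-0.048],[0.004,0.018,0.2,-0.048],[0.004,0.018,0.27,-0.048],[0.004,0.018,0.276,-0.048],[0.004,0.018,0.276,-0.048]]]';  python3 -m handwheel '[[[0.03,0,0,0],[0.06,0,0,0],[0.09,0,0,0],[0.11,0,0,0],[0.13,0,0,0],[0.138,0,0,0],[0.145,0,0,0],[0.152,0,0,0],[0.158,0,0,0],[0.158,0,0,0]]]';python3 - <<'E'
from h import *
print((ctrl.get_obs()['eef_pos'][:2]-O)@BR)
E
```

```text
time_s: 46.45
eef_pos: [0.6309, 0.0969, -0.0033]
eef_rot: [0.0, 0.751, 0.66, 0.0]
wrist_force: [1.6, 0.1, -0.3]
opening: -0.001
grasp_force: 0.0
time_s: 47.7
eef_pos: [0.6346, 0.1271, -0.0036]
eef_rot: [0.0, 0.751, 0.661, -0.001]
wrist_force: [-0.1, -4.7, 1.6]
opening: 0.0
grasp_force: 2.4
[ 0.07181522 -0.03740404]
```

```bash
python3 -m handwheel '[[[0.008,0,0,0],[0.01,0,0,0],[0.01,0,0,0],[-0.04,0,0,0],[-0.04,0,-0.1,0],[-0.04,-0.2,-0.25,0],[0.11,-0.28,-0.25,0],[0.11,-0.28,-0.25,0],[0.11,-0.28,-0.25,0]]]'
python3 - <<'E'
from h import *
t=W([.014,-.015]); go([*t,-.004],np.degrees(BY))
c=cam('wrist','w20.png'); Q=cloud(c);B=(Q[...,:2]-O)@BR
E
```

```text
time_s: 48.82
eef_pos: [0.5827, 0.1573, 0.0475]
eef_rot: [0.001, 0.75, 0.661, 0.001]
wrist_force: [-0.4, -1.0, -0.2]
opening: -0.004
grasp_force: 0.0
row [-0.005, -0.013, 0.258] 0.001 from [0.5827 0.1573 0.0475] -7.3
```

```bash
python3 -m handwheel '[[[-0.005,-0.013,0.1,0],[-0.005,-0.013,0.2,0],[-0.005,-0.013,0.255,0],[-0.005,-0.013,0.255,0],[-0.005,0.005,0.255,0],[-0.005,0.02,0.255,0],[-0.005,0.03,0.255,0],[-0.005,0.04,0.255,0],[-0.005,0.046,0.255,0],[-0.005,0.046,0.255,0]]]'
python3 - <<'E'
from h import *
print((ctrl.get_obs()['eef_pos'][:2]-O)@BR)
E
```

```text
time_s: 50.12
eef_pos: [0.589, 0.1552, -0.0047]
eef_rot: [-0.001, 0.751, 0.661, -0.002]
wrist_force: [-7.2, 1.6, 6.9]
opening: -0.0
grasp_force: 4.7
[ 0.02305254 -0.01532743]
```

```bash
python3 -m handwheel '[[[0,-0.03,0,0],[0,-0.03,-0.3,0],[0,-0.03,-0.6,0],[-0.3,0,-0.8,0.1],[-0.6,0.1,-0.8,0.2],[-0.9,0.1,-0.8,0.3],[-1,0.1,-0.8,0.4],[-1,0.1,-0.8,0.5],[-1,0.1,-0.8,0.6],[-1,0.1,-0.8,0.697]]]' 50
python3 - <<'E'
from h import *
go([.625,-.31,.15],-67)
E
```

```text
time_s: 51.38
eef_pos: [0.5855, -0.0463, 0.1556]
eef_rot: [0.0, 0.981, 0.195, 0.0]
wrist_force: [-0.9, 1.2, -0.8]
opening: 0.585
grasp_force: 0.0
row [-0.322, 1.294, 0.028] -0.006 from [ 0.5855 -0.0463  0.1556] -67.5
```

```bash
python3 -m handwheel '[[[-0.08,0.3,0,0],[-0.16,0.6,0,0],[-0.24,0.9,0,0],[-0.25,1,0,0],[-0.25,1,0,0],[-0.25,1,0,0]]]'; python3 -m handwheel '[[[-0.07,0.29,0,0],[-0.07,0.29,0,0],[-0.07,0.29,0,0]]]'
python3 - <<'E'
from h import *
c=cam('wrist','w21.png'); r=chips(c)
p,y=r['blue']; go([*p,-.013],y+90)
E
```

```text
time_s: 52.12
eef_pos: [0.6166, -0.2478, 0.1552]
eef_rot: [-0.001, 0.98, 0.198, -0.0]
wrist_force: [-0.4, -0.2, -0.8]
opening: 0.584
grasp_force: 0.0
time_s: 52.5
eef_pos: [0.6264, -0.3067, 0.1553]
eef_rot: [-0.001, 0.98, 0.198, -0.0]
wrist_force: [-0.0, 0.5, -0.0]
opening: 0.584
grasp_force: 0.0
green [ 714.5 -195.6] [78.8 33.9] yaw -67.1 ztop 0.0112 [183.  19.]
blue [ 597.5 -327.4] [71.8 25.8] yaw 22.7 ztop 0.0106 [286. 223.]
row [-0.174, 0.041, 0.842] 0.003 from [ 0.6264 -0.3064  0.1554] -67.1
```

```bash
python3 -m handwheel '[[[-0.174,0.041,0.2,0],[-0.174,0.041,0.45,0],[-0.174,0.041,0.65,0],[-0.174,0.041,0.8,0],[-0.174,0.041,0.842,0],[-0.174,0.041,0.842,0]]]' 42; python3 -m handwheel '[[[0,0,0,0],[0,0,0,0],[0,0,0,0],[0,0,0,0],[0,0,0,0]]]' 15;  python3 -m handwheel '[[[0,0,-0.2,0],[0,0,-0.4,0],[0,0,-0.5,0],[0,0,-0.5,0],[0,0,-0.5,0]]]'
python3 - <<'E'
from h import *
t=W([-.013-.036-.012,.092-.038]); print(t); go([*t,.09],np.degrees(BY)+90)
E
```

```text
time_s: 53.3
eef_pos: [0.5977, -0.3287, -0.0126]
eef_rot: [-0.0, 0.98, 0.198, -0.0]
wrist_force: [-0.1, 0.0, 1.0]
opening: 0.493
grasp_force: 0.0
time_s: 53.92
eef_pos: [0.5989, -0.3305, -0.0105]
eef_rot: [0.001, 0.98, 0.198, 0.001]
wrist_force: [-0.1, 2.4, 6.5]
opening: 0.279
grasp_force: 59.7
time_s: 54.55
eef_pos: [0.5964, -0.3289, 0.0852]
eef_rot: [-0.001, 0.98, 0.198, -0.001]
wrist_force: [-0.1, -0.0, -1.1]
opening: 0.279
grasp_force: 59.0
[0.51457666 0.23473652]
row [0.714, -2.757, -0.018] 0.351 from [ 0.5964 -0.3289  0.0852] -67.2
```

```bash
python3 -m handwheel '[[[0.08,-0.3,-0.1,0],[0.16,-0.6,-0.12,0],[0.23,-0.9,-0.12,0],[0.26,-1,-0.12,0],[0.26,-1,-0.12,0],[0.26,-1,-0.12,0]]]'; python3 -m handwheel '[[[0.08,-0.3,0,0],[0.16,-0.6,0,0],[0.23,-0.9,0,0],[0.26,-1,0,0],[0.26,-1,0,0],[0.26,-1,0,0]]]'; python3 -m handwheel '[[[0.1,-0.3,0,0.1],[0.194,-0.6,0,0.2],[0.194,-0.757,0,0.3],[0.194,-0.757,0,0.35],[0.194,-0.757,0,0.35],[0.194,-0.757,0,0.35]]]';python3 - <<'E'
from h import *
o=ctrl.get_obs();print(o['opening'],o['grasp_force'])
t=W([-.013-.036-.012,.092-.038]); go([*t,-.003],np.degrees(BY)+90)
E
```

```text
time_s: 55.3
eef_pos: [0.568, -0.1263, 0.1105]
eef_rot: [0.0, 0.98, 0.197, -0.0]
wrist_force: [-0.2, -0.9, -0.4]
opening: 0.278
grasp_force: 59.1
time_s: 56.05
eef_pos: [0.5391, 0.0778, 0.111]
eef_rot: [0.0, 0.98, 0.197, 0.0]
wrist_force: [-0.3, -0.8, -0.1]
opening: 0.274
grasp_force: 59.2
time_s: 56.8
eef_pos: [0.5162, 0.2327, 0.111]
eef_rot: [0.0, 0.998, -0.064, 0.0]
wrist_force: [0.7, -0.3, -0.8]
opening: 0.278
grasp_force: 59.3
0.27805547506623546 59.26714539527893
row [-0.01, -0.009, 0.57] 0.001 from [0.5162 0.2327 0.111 ] -97.3
```

```bash
python3 -m handwheel '[[[-0.01,-0.009,0.2,0],[-0.01,-0.009,0.4,0],[-0.01,-0.009,0.5,0],[-0.01,-0.009,0.55,0],[-0.01,-0.009,0.568,0],[-0.01,-0.009,0.568,0]]]'; python3 -m handwheel '[[[0.03,0,0,0],[0.05,0,0,0],[0.06,0,0,0],[0.07,0,0,0],[0.075,0,0,0],[0.08,0,0,0],[0.08,0,0,0]]]'
```

```text
time_s: 57.55
eef_pos: [0.5146, 0.2362, -0.0016]
eef_rot: [-0.0, 0.998, -0.064, 0.001]
wrist_force: [0.7, -0.8, -0.7]
opening: 0.279
grasp_force: 59.3
time_s: 58.42
eef_pos: [0.5277, 0.2343, -0.0025]
eef_rot: [0.0, 0.998, -0.063, -0.002]
wrist_force: [-7.7, -0.0, 8.0]
opening: 0.276
grasp_force: 60.1
```

```bash
python3 -m handwheel '[[[-0.01,0,0,0],[-0.01,0,0,0],[-0.01,0,0,0],[-0.01,0,-0.15,0],[-0.01,0,-0.3,0],[-0.01,0,-0.45,0],[-0.01,0,-0.45,0]]]' 37;python3 -m handwheel '[[[-0.028,0.16,0,-0.12],[-0.028,0.16,0,-0.24],[-0.028,0.16,0,-0.36],[-0.028,0.16,0,-0.48],[-0.028,0.16,0,-0.6],[-0.028,0.16,0,-0.72],[-0.028,0.16,0.1,-0.84],[-0.028,0.16,0.18,-1],[-0.028,0.16,0.18,-1],[-0.028,0.16,0.18,-1]]]' 0;python3 - <<'E'
from h import *
t=W([-.049,.024]); go([*t,-.005],np.degrees(BY))
c=cam('wrist','w22.png'); Q=cloud(c);B=(Q[...,:2]-O)@BR
m=(abs(Q[...,2]-.018)<.003)&(B[...,1]>.03)&(B[...,1]<.087)&(B[...,0]>-.1)&(B[...,0]<-.016)
print(cv2.minAreaRect((B[m]*1000).astype(np.float32)))
E
```

```text
time_s: 59.3
eef_pos: [0.53, 0.2347, 0.0904]
eef_rot: [-0.001, 0.998, -0.064, 0.003]
wrist_force: [0.1, 0.4, -0.0]
opening: 0.432
grasp_force: 0.0
time_s: 60.55
eef_pos: [0.5172, 0.203, 0.0502]
eef_rot: [-0.0, 0.774, 0.633, -0.001]
wrist_force: [0.5, -0.8, -0.3]
opening: 0.003
grasp_force: 0.0
row [0.008, 0.027, 0.276] -0.047 from [0.5172 0.203  0.0502] -11.4
((-50.28338623046875, 55.784366607666016), (68.48646545410156, 26.600543975830078), 0.0851263552904129)
```

```bash
python3 -m handwheel '[[[0.008,0.027,0.1,-0.047],[0.008,0.027,0.2,-0.047],[0.008,0.027,0.27,-0.047],[0.008,0.027,0.276,-0.047],[0.008,0.027,0.276,-0.047]]]';  python3 -m handwheel '[[[0.03,0,0,0],[0.06,0,0,0],[0.09,0,0,0],[0.11,0,0,0],[0.13,0,0,0],[0.138,0,0,0],[0.145,0,0,0],[0.155,0,0,0],[0.166,0,0,0],[0.166,0,0,0]]]';python3 - <<'E'
from h import *
print((ctrl.get_obs()['eef_pos'][:2]-O)@BR)
E
```

```text
time_s: 61.22
eef_pos: [0.524, 0.2038, -0.0033]
eef_rot: [0.0, 0.751, 0.661, 0.0]
wrist_force: [0.6, 0.6, 0.3]
opening: 0.001
grasp_force: 0.0
time_s: 62.48
eef_pos: [0.5273, 0.2336, -0.0038]
eef_rot: [0.001, 0.751, 0.661, -0.002]
wrist_force: [-1.9, -12.9, 4.7]
opening: -0.003
grasp_force: 7.0
[-0.04819013  0.05452368]
```

```bash
python3 -m handwheel '[[[-0.04,0,0,0],[-0.04,0,-0.1,0],[-0.04,-0.2,-0.25,0],[0.11,-0.28,-0.25,0],[0.11,-0.29,-0.25,0],[0.11,-0.29,-0.25,0]]]'
python3 - <<'E'
from h import *
t=W([-.106,.077]); go([*t,-.004],np.degrees(BY))
E
```

```text
time_s: 63.22
eef_pos: [0.4734, 0.2661, 0.0471]
eef_rot: [0.0, 0.75, 0.661, 0.0]
wrist_force: [-0.7, -0.7, 0.2]
opening: 0.001
grasp_force: 0.0
row [-0.014, -0.001, 0.255] 0.001 from [0.4734 0.2661 0.0471] -7.3
```

```bash
python3 -m handwheel '[[[-0.014,-0.003,0.1,0],[-0.014,-0.003,0.2,0],[-0.014,-0.003,0.253,0],[-0.014,-0.003,0.253,0],[-0.014,0.015,0.253,0],[-0.014,0.03,0.253,0],[-0.014,0.04,0.253,0],[-0.014,0.05,0.253,0],[-0.014,0.057,0.253,0],[-0.014,0.057,0.253,0]]]'
python3 - <<'E'
from h import *
print((ctrl.get_obs()['eef_pos'][:2]-O)@BR)
E
```

```text
time_s: 64.47
eef_pos: [0.482, 0.262, -0.0041]
eef_rot: [-0.001, 0.751, 0.661, -0.002]
wrist_force: [-8.5, 0.9, 10.0]
opening: -0.002
grasp_force: 5.8
[-0.09679075  0.07689465]
```

```bash
python3 -m handwheel '[[[0,-0.03,0,0],[0,-0.03,-0.3,0],[0,-0.03,-0.6,0],[0.1,0.2,-0.9,0],[0.1,0.5,-0.9,0],[0.1,0.5,-0.9,0],[0.1,0.5,-0.9,0],[0.1,0.5,-0.9,0]]]'
python3 - <<'E'
from h import *
c=cam('wrist','w23.png'); P=cloud(c);B=(P[...,:2]-O)@BR
cv2.imwrite('pics/w23b.png',cv2.resize(c['color'][:,:,::-1],(800,600),interpolation=cv2.INTER_CUBIC))
h=cv2.cvtColor(c['color'],cv2.COLOR_RGB2HSV)
m=(P[...,2]>.068)&(P[...,2]<.08)&(h[...,0]>18)&(h[...,0]<35)&(h[...,1]>100)
n,l,s,ce=cv2.connectedComponentsWithStats(m.astype(np.uint8))
for i in range(1,n):
    if s[i,4]>30:
        k=np.median(P[l==i],0); b=(k[:2]-O)@BR; d=b-HINGE; print(s[i],k,np.arctan2(-d[1],d[0]))
iv=(h[...,1]<120)&(h[...,2]>120)&(abs(P[...,2]-.018)<.004)
for n,b in dict(red=(.107,.092),green=(.107,0),blue=(-.013,.092)).items():
    q=(B-b)*1000; m=(abs(P[...,2]-.018)<.004)&(q[...,0]>-80)&(q[...,1]>-34)
    for k,mm in dict(y0=m&(q[...,0]<-20)&(q[...,0]>-60)&(q[...,1]<-3),x0=m&(q[...,1]<-6)&(q[...,1]>-20)&(q[...,0]<-30)).items(): print(n,k,np.percentile(q[mm],[1],axis=0).round(1) if mm.any() else None)
E
```

```text
time_s: 65.47
eef_pos: [0.584, 0.2688, 0.1746]
eef_rot: [-0.001, 0.751, 0.661, -0.001]
wrist_force: [0.4, 0.4, -0.5]
opening: -0.002
grasp_force: 0.0
red y0 [[-59.6 -26.3]]
red x0 [[-71.1 -19.7]]
green y0 [[-58.5 -21.5]]
green x0 [[-57.5 -19.6]]
blue y0 [[-59.6 -25.7]]
blue x0 [[-70.3 -19.8]]
```

View pics/w23b.png

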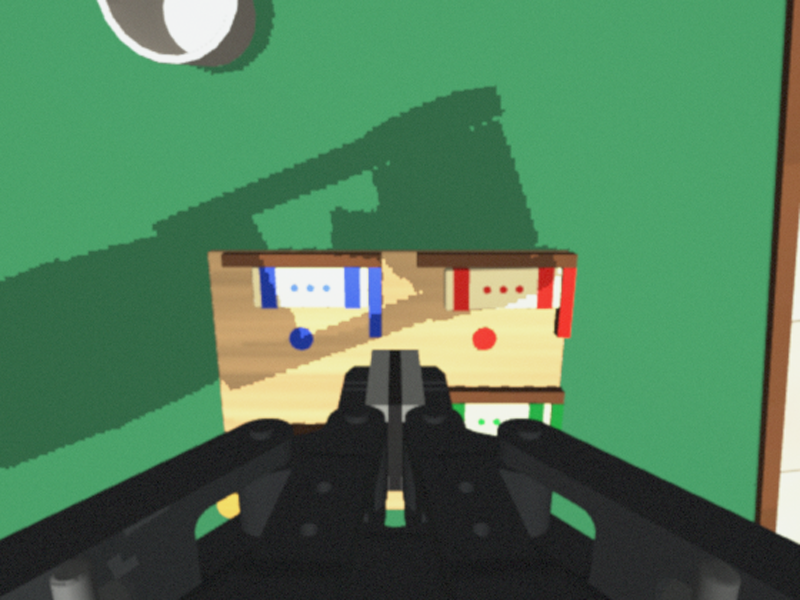

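Red and blue are home. I'll shift to check green and the latch numerically.

```bash
python3 -m handwheel '[[[-0.4,-0.1,-0.3,0],[-0.8,-0.1,-0.3,0],[-0.95,-0.1,-0.3,0],[-0.95,-0.1,-0.3,0],[-0.95,-0.1,-0.3,0],[-0.95,-0.1,-0.3,0]]]'
python3 - <<'E'
from h import *
def latch(P,h):
    m=(P[...,2]>.068)&(P[...,2]<.08)&(h[...,0]>18)&(h[...,0]<35)&(h[...,1]>100)
    n,l,s,ce=cv2.connectedComponentsWithStats(m.astype(np.uint8))
    for i in range(1,n):
        if s[i,4]>30:
            k=np.median(P[l==i],0); d=(k[:2]-O)@BR-HINGE; print('latch',k,np.arctan2(-d[1],d[0]))
c=cam('wrist','w24.png'); P=cloud(c);B=(P[...,:2]-O)@BR;h=cv2.cvtColor(c['color'],cv2.COLOR_RGB2HSV);latch(P,h)
q=(B-[.107,0])*1000; m=(abs(P[...,2]-.018)<.004)&(q[...,0]>-80)&(q[...,1]>-34)
for mm in (m&(q[...,0]<-20)&(q[...,0]>-60)&(q[...,1]<-3),m&(q[...,1]<-6)&(q[...,1]>-20)&(q[...,0]<-30)): print(mm.sum(),np.percentile(q[mm],[1],axis=0).round(1) if mm.any() else None)
m=(h[...,1]<90)&(h[...,2]>120)&(abs(B[...,0]+.054)<.02)&(abs(B[...,1]+.05)<.02); print('die z',np.percentile(P[m][:,2],[10,50,90]) if m.any() else None)
cv2.imwrite('pics/w24b.png',c['color'][:,:,::-1])
E
```

```text
time_s: 66.28
eef_pos: [0.5415, 0.0842, 0.2353]
eef_rot: [-0.0, 0.75, 0.661, 0.0]
wrist_force: [0.6, 0.3, 0.9]
opening: 0.002
grasp_force: 0.0
latch [0.54295838 0.12662442 0.07397165] -0.005439103238333752
1016 [[-59.5 -25.8]]
631 [[-70.6 -19.2]]
die z [0.0412143  0.04394302 0.04526574]
```

View pics/w24b.png

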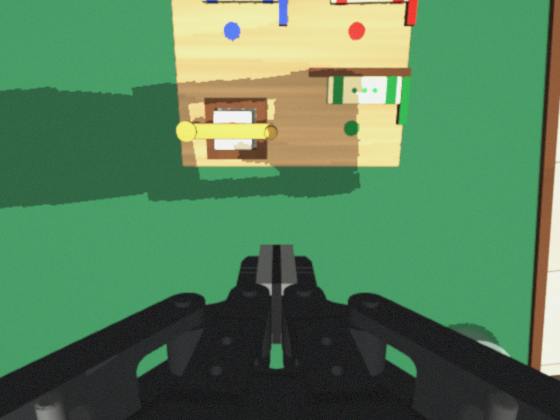

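The green chip is home (365,90), the latch is shut over the seated die (235,131), and the robot is clear. Handing in.

```bash
python3 -c "
from bench import ctrl
print(ctrl.hand_in())"
```

```text
the job is handed in; nothing more can be done
None
```

I handed the job in at about 66 s: the ivory die is seated in its pocket with the latch shut over it, and the red, green and blue chips are pushed home in their own bays; no verdict came back.

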